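# Clear the cooling plate and leak-check its seam

## Robot

A 6-joint arm with a two-finger parallel gripper is mounted at the origin on the work surface. World frame = base frame: x ahead of the robot, y to its left, z up, the work surface at z = 0. Lengths are in m, angles in rad, forces in N, time in s.
With the tool pointing down it reaches from about 0.275 to 0.725 m from the base axis. Payload 5.6 kg.
Tool frame: the origin (TCP) lies at the very end of the fingers, on their centre line; the grasp point (between the pads) lies behind it (env.grasp_offset is the z of the grasp point in the tool frame, in m); z points along the fingers, y is the line along which they close (so a half turn about z gives the same grasp; the last joint's range is limited). The gripper opens to 85 mm and grips with 20 to 120 N. Pads are 22 mm wide; open, the fingers measure 114 mm over their backs; the gripper's body (76 mm by 85 mm) begins 54 mm behind the grasp point. The pads swing forward as they close: fully open they stand 13 mm farther back than shut.
Start: joints at [-1.014, 0.255, 0.108, 0, -1.424, -0.285], TCP at [0.148, -0.53, 0.231] pointing down, gripper open.
Joint ranges: [-2.95, 2.95], [-1.21, 1.97], [-1.09, 1.5], [-2.87, 1.71], [-2.94, -0.07], [-3.05, 3.05]. Speed limits (rad/s): [2.57, 2.57, 3.14, 3.14, 3.14, 3.14].

## Interface

Orientations are given as [roll, pitch, yaw] about the fixed x, y, z axes, in that order (R = Rz(yaw) Ry(pitch) Rx(roll)).
In Python, from bench import env gives the robot as it stands.
- The arm moves only by the tool drive_tool, never from a script. Its argument "targets" is text: rows parted by semicolons, each of 7 numbers parted by spaces: the turn, a rotation vector about the tool's x, y, z in units of 0.15 rad (1.0 is 0.15 rad), then the shift along the tool's x, y, z in units of 0.12 m (1.0 is 0.12 m), then the finger opening in mm, from 0 to 85.4. A call has 1 to 8 rows; each row shifts and turns the commanded pose from where the row before left it, along the tool's axes as they then stand; what a row does not reach is not made up. A row lasts 1/8 s, in which the tool goes at most 62.5 mm and 10.7 degrees, less where a joint would pass 70% of its speed; a pose out of reach is approached as far as the arm can. A call with a number of a shift or a turn outside -1 to 1 is refused whole. A call with a gripper value outside its range is refused whole. The fingers move at their own pace and stop on an object; "squeeze" is the grip in N (left out, the last holds). Time passes only in rows, so rows that do not move let the fingers close. It gives the time, the measured TCP pose, the force, the opening and the grip force at its end, in the units of the state.
- env.state(): the state, without advancing time (a new reading comes with each control period).
- env.get_image(name): name is "scene" or "top" or "wrist"; returns a dict with "color" (420x560x3 uint8, blue, green, red), "z_map" (420x560 float32, m along the optical axis (not along the pixel's ray), 0 where there is no reading), "camera_matrix" (3x3 intrinsics, pixels), "extrinsics" (4x4, takes a point from camera to world coordinates). Camera axes: x right, y up, looking along -z (the intrinsics and any distortion apply to the point x, -y, -z); pixel columns grow to the right and rows downward; lengths in m; the calibration is good to about 2 mm. The wrist camera is an equidistant fisheye: a pixel r from the principal point sees the ray r / f radians off the axis. A picture is of the moment at which its call begins.
- env.finish_job(): hands the job in; it is judged then, once.
The state is a dict: "time": time; "joints": joint angles; "joint_velocities": joint speeds; "tau": joint torques, N m; "eef_pos": TCP position; "ee_rot": TCP orientation; "force": force on the tool from outside, world axes, zero at the start; "ft_torque": the same for the moment, N m; "opening": finger opening in m; "grasp_force": force on a finger pad.
Only numpy, scipy, OpenCV 4.12 (cv2) and the standard library are available. Lean on these libraries where they do the work, as an engineer would, in place of code of your own. Each camera call takes 0.05 s, during which the arm holds its last target. There are 200 camera calls.

## Task

Clear the spent boats off the cooling plate: put every one of them into the wooden tipping tray, then raise the tray's handle to tip them all together into the blue scrap bin, and lower the tray flat again. Then take the orange leak probe and guide its tip slowly and steadily (about 2 cm a second), just above or barely touching the plate, along the whole black seam from the green dot to the red dot. Finally lay the probe back in its cradle as it was, and leave the box of clean boats, the jar and the tongs alone.

Things in the scene. Friction and masses are not known exactly. Their poses are not given: they have to be found in the camera images.
- boat_a: spent ceramic combustion boat, white trough with brown slag in it, 80 x 30 x 20 mm (long along its x), 60 g, stands on the cooling plate at the start (may be absent); origin at the centre of its underside, z up
- boat_b: spent ceramic combustion boat, white trough with brown slag in it, 80 x 30 x 20 mm (long along its x), 60 g, stands on the cooling plate at the start (may be absent); origin at the centre of its underside, z up
- boat_c: spent ceramic combustion boat, white trough with brown slag in it, 80 x 30 x 20 mm (long along its x), 60 g, stands on the cooling plate at the start (may be absent); origin at the centre of its underside, z up
- boat_d: spent ceramic combustion boat, white trough with brown slag in it, 80 x 30 x 20 mm (long along its x), 60 g, stands on the cooling plate at the start (may be absent); origin at the centre of its underside, z up
- plate: fixed aluminium gas-purged cooling plate, 180 (x) x 200 (y) x 30 mm high; its two cover halves meet in a black dog-leg gasket seam 5 mm wide, flush with the top; origin at the centre of the underside. In the plate's frame the seam runs straight from (-40,-80) to (-40,-20), then to (40,20), then to (40,80) mm
- seam0 (a point): point on the top surface of the cooling plate on the seam, at the green start dot
- seam1 (a point): point on the top surface of the cooling plate on the seam, half-way along the first straight
- seam2 (a point): point on the top surface of the cooling plate on the seam, at the first bend
- seam3 (a point): point on the top surface of the cooling plate on the seam, half-way between the bends
- seam4 (a point): point on the top surface of the cooling plate on the seam, at the second bend
- seam5 (a point): point on the top surface of the cooling plate on the seam, half-way along the last straight
- seam6 (a point): point on the top surface of the cooling plate on the seam, at the red end dot
- station: fixed: steel stand under the wooden tipping tray and, on its +x side, an open blue scrap bin 170 (x) x 230 (y) mm, side walls 110 mm and far wall 150 mm high; origin on the bench under the tray's centre, x points from the tray's handle to the bin; tray's hinge axis along y at x = 80, z = 100 mm here; handle bar 220 mm behind (-x) and 30 mm above it when flat
- tray (a joint): hinge of the tipping tray, rad: 0 = flat (its stop), growing as the handle is raised so that the tray pours over its open edge into the bin; stop at 1.35; falls back flat if let go
- tray_in (a point): centre of the tray's floor (upper face), 104 mm above the bench when flat; turns with the tray; axes as the station's when flat. Inside 154 (x) x 194 (y) mm, walls 28 mm high on three sides, open towards the bin (+x)
- tray_handle (a point): middle of the tray's handle, a level round steel bar 12 mm thick along the station's y, 98 mm free between its arms, 57 mm clear of the tray's end wall, 130 mm above the bench when flat; moves with the tray
- bin_in (a point): centre of the scrap bin's inner floor, 6 mm above the bench; axes as the station's
- cradle: fixed black probe cradle: base 150 x 90 mm, two forked posts 100 mm apart (forks flare open upwards to 104 mm height); origin at the centre of the underside; x along the probe, towards its tip
- cradle_seat (a point): middle between the forks at their seat height, 80 mm above the bench: the probe's origin lies here when it is put away, its x along the cradle's x
- probe: hand-held leak probe, 160 g: orange square handle 140 x 24 x 24 mm along x with a thin steel neck that leaves the +x end, runs 35 mm ahead and bends straight down; lies in the cradle at the start. Origin at the centre of the handle's underside (handle's middle is 12 mm above it)
- probe_tip (a point): lower end of the probe's bent neck (black 10 mm ball): at x = 105 mm, z = -55 mm in the probe's frame, so 67 mm below the handle's centre line
- clean_box: bystander: small open wooden box 110 x 90 x 45 mm with clean white boats; not to be disturbed
- reagent: bystander: amber jar with white lid, 64 mm across, 140 mm high; not to be disturbed
- tongs: bystander: steel crucible tongs lying flat, 180 mm long; not to be disturbed

How it is judged:
On the way, in this order (a step that is already met when the one before it is completed fails the run):
1. every spent boat lies in the tipping tray, which is flat (value of joint tray below 0.08 rad and x of boat_a in the frame of tray_in between -0.082 and 0.082 m and y of boat_a in the frame of tray_in between -0.105 and 0.105 m and z of boat_a in the frame of tray_in between -0.02 and 0.05 m and x of boat_b in the frame of tray_in between -0.082 and 0.082 m and y of boat_b in the frame of tray_in between -0.105 and 0.105 m and z of boat_b in the frame of tray_in between -0.02 and 0.05 m and x of boat_c in the frame of tray_in between -0.082 and 0.082 m and y of boat_c in the frame of tray_in between -0.105 and 0.105 m and z of boat_c in the frame of tray_in between -0.02 and 0.05 m and x of boat_d in the frame of tray_in between -0.082 and 0.082 m and y of boat_d in the frame of tray_in between -0.105 and 0.105 m and z of boat_d in the frame of tray_in between -0.02 and 0.05 m), for 0.2 s.
2. the tray is tipped up steeply (over 0.7 rad) (value of joint tray above 0.7 rad), for 0.1 s.
3. every spent boat is in the scrap bin and the tray is lowered flat again (within 0.08 rad) (value of joint tray below 0.08 rad and x of boat_a in the frame of bin_in between -0.09 and 0.09 m and y of boat_a in the frame of bin_in between -0.115 and 0.115 m and z of boat_a in the frame of bin_in between -0.02 and 0.09 m and x of boat_b in the frame of bin_in between -0.09 and 0.09 m and y of boat_b in the frame of bin_in between -0.115 and 0.115 m and z of boat_b in the frame of bin_in between -0.02 and 0.09 m and x of boat_c in the frame of bin_in between -0.09 and 0.09 m and y of boat_c in the frame of bin_in between -0.115 and 0.115 m and z of boat_c in the frame of bin_in between -0.02 and 0.09 m and x of boat_d in the frame of bin_in between -0.09 and 0.09 m and y of boat_d in the frame of bin_in between -0.115 and 0.115 m and z of boat_d in the frame of bin_in between -0.02 and 0.09 m), for 0.3 s.
4. probe tip on the seam at the green start dot: within 10 mm, probe slower than 0.05 m/s, pressing less than 8 N (distance between probe_tip and seam0 below 0.01 m and linear speed of probe below 0.05 m/s and contact force between probe and plate below 8 N), for 0.15 s.
5. probe tip on the seam half-way along the first straight: within 10 mm, probe slower than 0.05 m/s, pressing less than 8 N (distance between probe_tip and seam1 below 0.01 m and linear speed of probe below 0.05 m/s and contact force between probe and plate below 8 N), for 0.15 s.
6. probe tip on the seam at the first bend: within 10 mm, probe slower than 0.05 m/s, pressing less than 8 N (distance between probe_tip and seam2 below 0.01 m and linear speed of probe below 0.05 m/s and contact force between probe and plate below 8 N), for 0.15 s.
7. probe tip on the seam half-way between the bends: within 10 mm, probe slower than 0.05 m/s, pressing less than 8 N (distance between probe_tip and seam3 below 0.01 m and linear speed of probe below 0.05 m/s and contact force between probe and plate below 8 N), for 0.15 s.
8. probe tip on the seam at the second bend: within 10 mm, probe slower than 0.05 m/s, pressing less than 8 N (distance between probe_tip and seam4 below 0.01 m and linear speed of probe below 0.05 m/s and contact force between probe and plate below 8 N), for 0.15 s.
9. probe tip on the seam half-way along the last straight: within 10 mm, probe slower than 0.05 m/s, pressing less than 8 N (distance between probe_tip and seam5 below 0.01 m and linear speed of probe below 0.05 m/s and contact force between probe and plate below 8 N), for 0.15 s.
10. probe tip on the seam at the red end dot: within 10 mm, probe slower than 0.05 m/s, pressing less than 8 N (distance between probe_tip and seam6 below 0.01 m and linear speed of probe below 0.05 m/s and contact force between probe and plate below 8 N), for 0.15 s.
At the end, for the whole second after the job is handed in: Every spent boat is at rest in the scrap bin, the tray is flat (within 0.08 rad), and the probe lies at rest in its cradle (within 15 mm and 0.15 rad of its seat, handle level within 0.2 rad) (all of step 3 and linear speed of each of boat_a, boat_b, boat_c, boat_d below 0.05 m/s and distance between probe and cradle_seat below 0.015 m and angle between the x axis of probe and the x axis of cradle, either way round below 0.15 rad and angle between probe's own z axis and vertical below 0.2 rad and linear speed of probe below 0.02 m/s); the robot touches nothing.
It fails at once if the box of clean boats is moved more than 30 mm (distance of clean_box from where it was at the start of the episode above 0.03 m).
It fails at once if the reagent jar is moved more than 30 mm (distance of reagent from where it was at the start of the episode above 0.03 m).
It fails at once if the tongs is moved more than 30 mm (distance of tongs from where it was at the start of the episode above 0.03 m).
Of boat_a, boat_b, boat_c, boat_d only 2 to 4 are there at a start; the rules pass over those that are not, and their reading is None.
At some moment in a run one of boat_a, boat_b, boat_c, boat_d may be knocked a few centimetres aside while the robot is not near it.
It also fails if it takes over 210 s, if anything falls off the work surface, if the arm or the gripper's body presses on something with over 40 N, if the wrist force passes 120 N, or if a joint passes its speed limit or range.

## Working session

There is one attempt and no reset: what is moved stays moved. The work goes in short steps, Python scripts to look and compute and a tool call to move; the robot and the scene stay as the last step left them, time stands still between calls to the robot, and variables do not carry over. Pictures are saved under pics/ and viewed, at most 14 in all, crops included, and the job is handed in when it is done.

Besides the shell and the picture viewer there is one more tool, called after "Emit:" as a command line: name --argument value ..., lists and objects as JSON in quotes. drive_tool: Moves the arm, as the interface text tells. Its arguments: {"type":"object","properties":{"targets":{"type":"string"},"squeeze":{"type":"number"}},"required":["targets"]}

```bash
ls; mkdir -p pics; python3 - <<'E'
from bench import env
import cv2,numpy as np
print(env.state(), env.grasp_offset)
for n in("scene","top"):
    d=env.get_image(n); cv2.imwrite(f"pics/{n}0.png",d["color"]); print(n,d["camera_matrix"],d["extrinsics"],(d["z_map"]>0).mean())
    np.savez(f"{n}0.npz",**d)
E
```

```text
pics
{'time': 0.0, 'joints': array([-1.01442616e+00,  2.55741971e-01,  1.07014262e-01, -4.93001906e-04,
       -1.42385365e+00, -2.84597945e-01]), 'joint_velocities': array([ 1.39077222e-03, -5.62514068e-04, -1.03351118e-05,  1.03934158e-03,
       -1.08751046e-03, -5.68210107e-04]), 'tau': array([ 6.20643095e-05, -3.86628771e+01,  2.37941211e+01,  5.36540061e+00,
       -5.98220053e-03, -8.87470406e-06]), 'eef_pos': array([ 0.14757959, -0.5293331 ,  0.23039948]), 'ee_rot': array([ 3.13974251e+00, -3.32444278e-05, -2.86989302e+00]), 'force': array([0.52678131, 0.26622052, 0.51734528]), 'ft_torque': array([-0.02663766,  0.01868525,  0.02018379]), 'grasp_force': 0.0, 'opening': 0.08558400369032931} -0.0187
scene [[379.91724445   0.         287.22296781]
 [  0.         379.91724445 207.18719002]
 [  0.           0.           1.        ]] [[-0.35475246 -0.78282562  0.51120909  1.136055  ]
 [ 0.93489302 -0.29044936  0.2039956   0.22425011]
 [-0.01121263  0.55029375  0.83489584  1.05288795]
 [ 0.          0.          0.          1.        ]] 0.9959183673469387
top [[425.28037444   0.         274.80230002]
 [  0.         425.28037444 214.11567851]
 [  0.           0.           1.        ]] [[-0.02654768  0.99411262 -0.10504909  0.46760098]
 [-0.99962997 -0.02577708  0.00868675  0.00380128]
 [ 0.00592775  0.10524083  0.9944291   1.1335709 ]
 [ 0.          0.          0.          1.        ]] 0.9958418367346938
```

View pics/scene0.png

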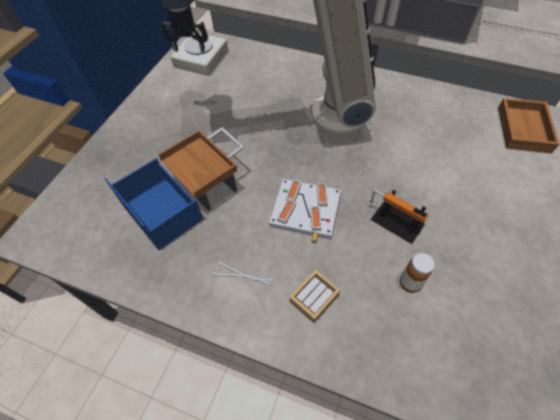

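View pics/top0.png

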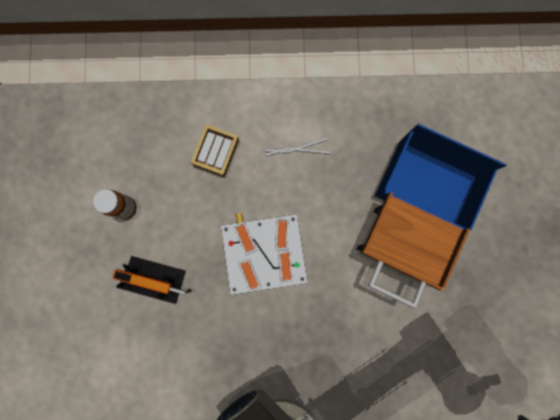

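Top view: four boats on the plate near (245,238), (282,234), (286,266), (249,274). The green dot is at (296,265) and the red at (230,243). The tray is around (416,240) with its handle at (398,285), the bin at (440,185), and the probe at (145,282) with its tip at (188,290).

```bash
cat > h.py <<'E'
import numpy as np, cv2
def world(d,m=None):
    K=d["camera_matrix"];E=d["extrinsics"];z=d["z_map"];v,u=np.indices(z.shape)
    P=np.stack([(u-K[0,2])/K[0,0]*z,-(v-K[1,2])/K[1,1]*z,-z],-1)
    return P@E[:3,:3].T+E[:3,3]
def ray(d,uv,h):
    K=d["camera_matrix"];E=d["extrinsics"];uv=np.atleast_2d(uv).astype(float)
    r=np.stack([(uv[:,0]-K[0,2])/K[0,0],-(uv[:,1]-K[1,2])/K[1,1],-np.ones(len(uv))],-1)@E[:3,:3].T
    return E[:3,3]+r*((h-E[2,3])/r[:,2])[:,None]
def blobs(mask,amin):
    n,l,s,c=cv2.connectedComponentsWithStats(mask.astype(np.uint8))
    return [l==i for i in range(1,n) if s[i,4]>=amin]
def rect(P):  # min area rect of xy points -> centre, size, yaw of long side
    (c,wh,a)=cv2.minAreaRect((P[:,:2]*1000).astype(np.float32)); a=np.radians(a)
    if wh[0]<wh[1]: a+=np.pi/2; wh=wh[::-1]
    return np.round(c,1),np.round(wh,1),round((a+np.pi/2)%np.pi-np.pi/2,3)
E
python3 - <<'E'
from h import *
np.set_printoptions(suppress=True,precision=4)
D={n:dict(np.load(n+"0.npz")) for n in("top","scene")}
for n,d in D.items():
    W=world(d);hsv=cv2.cvtColor(d["color"],cv2.COLOR_BGR2HSV);H,S,V=[hsv[...,i].astype(int) for i in range(3)]
    x,y,z=W[...,0],W[...,1],W[...,2]
    print(n,"bench z",np.median(z[(x>.3)&(x<.7)&(abs(y)<.5)]))
    org=(H<18)&(S>100)&(V>90)
    for b in blobs(org&(x>.2)&(x<.9)&(abs(y)<.6),40):
        print(" orange",rect(W[b]),"zmed",np.percentile(z[b],[5,50,95]),b.sum(),np.argwhere(b).mean(0)[::-1])
    for nm,m in(("green",(H>45)&(H<80)&(S>90)),("red",((H<4)|(H>174))&(S>170)&(V>90)),("blue",(H>100)&(H<125)&(S>100)&(V>60))):
        for b in blobs(m&(x>.2)&(x<.9)&(abs(y)<.6),4 if nm!="blue" else 500):
            uv=np.argwhere(b).mean(0)[::-1]; print(" ",nm,uv,b.sum(),ray(d,uv,.03)[0],rect(W[b]),np.percentile(z[b],[2,98]))
    m=(z>.025)&(z<.036)&(V>120)&(S<60)&(x>.3)&(x<.6)&(abs(y)<.25)
    m=cv2.morphologyEx(m.astype(np.uint8),cv2.MORPH_OPEN,np.ones((3,3)))
    for b in blobs(m,300): print("  plate",rect(ray(d,np.argwhere(b)[:,::-1],.03)),np.median(z[b]))
E
python3 -c "
import cv2;i=cv2.imread('pics/top0.png');a=cv2.resize(i[200:310,100:310],None,fx=3.5,fy=3.5,interpolation=2);cv2.imwrite('pics/c1.png',a)"
```

```text
top bench z 0.0015724675443427039
 orange (array([ 516.9, -260.1]), array([496.4, 204.7]), np.float64(1.364)) zmed [0.1011 0.1043 0.1322] 5377 [414.0405 241.7394]
 orange (array([532.8, -22.4]), array([65.4, 20.4]), np.float64(-0.052)) zmed [0.0383 0.042  0.0457] 208 [281.7308 233.5288]
 orange (array([524.2,  73.2]), array([68.2, 20.8]), np.float64(0.382)) zmed [0.0383 0.0421 0.0458] 211 [244.6682 237.7346]
 orange (array([449.1, -29. ]), array([64.3, 41.6]), np.float64(0.471)) zmed [0.0388 0.0421 0.0455] 213 [285.3427 266.    ]
 orange (array([430.4,  63.7]), array([67.8, 21. ]), np.float64(0.376)) zmed [0.039  0.042  0.0456] 214 [249.1355 274.6449]
 orange (array([427.7, 213.3]), array([421.6,  64.5]), np.float64(-1.535)) zmed [0.0941 0.1034 0.1068] 493 [145.5862 282.1075]
  green [296.2222 264.5   ] 18 [ 0.4522 -0.0576  0.03  ] (array([452.2, -57. ]), array([10.4,  7.7]), np.float64(1.546)) [0.029  0.0342]
  red [230.875 242.875] 8 [0.5123 0.1099 0.03  ] (array([511.9, 109.7]), array([5.3, 5. ]), np.float64(-0.011)) [0.0271 0.0335]
  blue [429.1543 183.5004] 4095 [ 0.6547 -0.4146
[... 1134 characters left out ...]
448] 97 [315.5361 217.0722]
 orange (array([635.4, 391.4]), array([54.2, 21.1]), np.float64(1.372)) zmed [0.1099 0.1149 0.1203] 79 [417.2911 273.2785]
  green [284.5 190.5] 4 [ 0.4508 -0.0577  0.03  ] (array([451.1, -57.6]), array([6.8, 3.4]), np.float64(0.371)) [0.0287 0.0322]
  blue [157.2068 202.6883] 4347 [ 0.641 -0.43   0.03 ] (array([ 644.9, -407. ]), array([237.1, 191.3]), np.float64(1.094)) [0.0032 0.1489]
  plate (array([494.7, -53.7]), array([180.1,  40.5]), np.float64(0.187)) 0.030395785468603553
  plate (array([484.9,  21.6]), array([180.3,  87.5]), np.float64(0.11)) 0.030557165073799686
  plate (array([475. , 100.6]), array([180.8,  53.9]), np.float64(0.128)) 0.03048656583913012
```

View pics/c1.png

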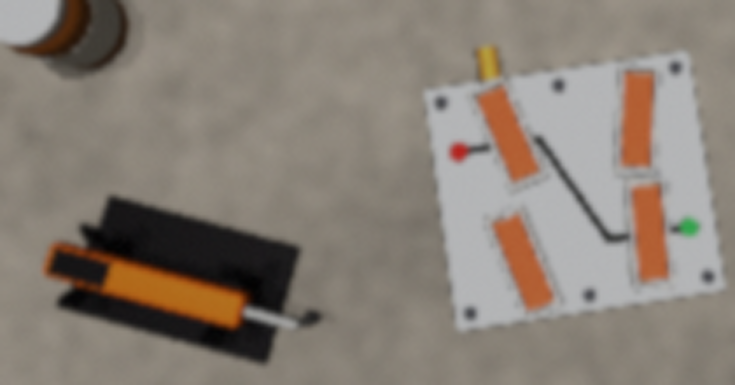

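The crop shows the seam, its dots and the bends clearly, with the probe's tip to the right at about (187,290). Next I measure the station, handle, cradle and probe more precisely.

```bash
python3 - <<'E'
from h import *
np.set_printoptions(suppress=True,precision=4)
for n in("top","scene"):
    d=dict(np.load(n+"0.npz"));W=world(d);hsv=cv2.cvtColor(d["color"],cv2.COLOR_BGR2HSV);H,S,V=[hsv[...,i].astype(int) for i in range(3)]
    x,y,z=W[...,0],W[...,1],W[...,2]
    org=(H<18)&(S>100)&(V>90)
    print(n)
    for b in blobs(org&(z>.099)&(z<.109)&(y>.1)&(y<.45)&(x>.3)&(x<.5),40): print(" probe top",rect(W[b]),np.median(z[b]),rect(ray(d,np.argwhere(b)[:,::-1],.104)))
    for lo,hi in((.099,.109),(.127,.137)):
        m=org&(z>lo)&(z<hi)&(y<-.15)&(x>.3)&(x<.7)
        for b in blobs(m,60): print(" tray",lo,rect(W[b]),b.sum(),np.median(z[b]))
    m=(S<70)&(z>.12)&(z<.14)&(y<-.15)&(x>.3)&(x<.5)
    for b in blobs(m,15): print(" handle",rect(W[b]),b.sum(),np.median(z[b]),rect(ray(d,np.argwhere(b)[:,::-1],.136)))
    m=(V<70)&(z<.02)&(y>.1)&(y<.45)&(x>.3)&(x<.5)
    for b in blobs(m,100): print(" cradle base",rect(W[b]),b.sum(),np.median(z[b]))
    m=(z>.01)&(z<.02)&(V<60)&(y>.12)&(y<.25)&(x>.3)&(x<.5)
    m=(z>.09)&(z<.16)&(y>.3)&(x>.4)&(x<.7)
    for b in blobs(m,60): print(" jar",rect(W[b]),b.sum(),np.percentile(z[b],[2,98]))
    m=(z>.09)&(z<.16)&(y<-.15)&(x>.5)&(H>100)&(H<125)&(S>90)
    for b in blobs(m,60): print(" bin",rect(W[b]),b.sum(),np.percentile(z[b],[2,98]))
E
```

```text
top
 probe top (array([423.2, 320.5]), array([139.3,  23.7]), np.float64(1.276)) 0.1036720139302747 (array([423.4, 319.9]), array([138.9,  23.6]), np.float64(1.277))
 tray 0.099 (array([ 504. , -341.1]), array([190.2, 151.4]), np.float64(1.097)) 4795 0.10409480101513946
 tray 0.127 (array([ 500.1, -336.6]), array([207.9, 158.3]), np.float64(1.099)) 523 0.13212119031720948
 handle (array([ 400.8, -284.6]), array([121.9,  66.1]), np.float64(1.095)) 518 0.13345467257956567 (array([ 401.5, -282.8]), array([122.3,  65.9]), np.float64(1.097))
 cradle base (array([441.8, 311.7]), array([148.8,  49.8]), np.float64(1.27)) 841 0.007950549947147056
 cradle base (array([395.9, 350. ]), array([96.4, 18.1]), np.float64(1.279)) 234 0.008183629862592134
 cradle base (array([379.1, 272.1]), array([36.9, 28. ]), np.float64(1.281)) 134 0.008506576304809887
 jar (array([613.2, 391.8]), array([60., 59.]), np.float64(0.411)) 692 [0.0926 0.1434]
 jar (array([429.5, 342.3]), array([93.8, 24.4]), np.float64(1.281)) 400 [0.0941 0.1086]
 bin (array([ 652.7, -414.6]), array([232. , 172.7]), np.float64(1.1)) 169
[... 237 characters left out ...]
 156.2]), np.float64(1.103)) 1988 0.10458037868197811
 tray 0.127 (array([ 503.3, -334.5]), array([209.3, 160.2]), np.float64(1.099)) 240 0.13215262439777653
 handle (array([ 403.6, -282.5]), array([122.8,  65.8]), np.float64(1.098)) 219 0.13307121450213522 (array([ 406.2, -278.7]), array([128.8,  65.7]), np.float64(1.087))
 cradle base (array([424.4, 318.4]), array([146.3,  90.8]), np.float64(1.269)) 934 0.008569346054084548
 jar (array([437.5, 345.4]), array([91.4, 60.2]), np.float64(1.545)) 326 [0.0908 0.1082]
 jar (array([619.1, 395.6]), array([60.5, 58.1]), np.float64(0.994)) 588 [0.0931 0.1432]
 bin (array([ 655.4, -413.6]), array([236.1, 168.8]), np.float64(1.109)) 786 [0.0905 0.1525]
```

```bash
cat > plan.py <<'E'
# plan(waypoints): each (x,y,z,yaw,opening_mm,nrows); prints rows in tool units, starting from measured pose
import numpy as np
from scipy.spatial.transform import Rotation as R
from bench import env
def plan(wps,start=None,dec=2):
    s=env.state(); p=s["eef_pos"].copy() if start is None else np.array(start[0]); r=R.from_euler("xyz",s["ee_rot"] if start is None else start[1])
    print("at",np.round(p,4),np.round(r.as_euler("xyz"),3),"t",round(s["time"],2))
    rows=[]
    for x,y,z,yaw,op,n in wps:
        g=np.array([x,y,z]);G=R.from_euler("xyz",[np.pi,0,yaw]);p0=p.copy();w=(r.inv()*G).as_rotvec();r0=r
        for k in range(1,n+1):
            t=np.round(r.inv().__mul__(r0*R.from_rotvec(w*k/n)).as_rotvec()/.15,dec)
            d=np.round(r.inv().apply(p0+(g-p0)*k/n-p)/.12,dec)
            if abs(t).max()>1 or np.linalg.norm(d)>.52: print("TOO FAST",t,d)
            p=p+r.apply(d*.12); r=r*R.from_rotvec(t*.15)
            rows.append(" ".join(f"{v+0:g}" for v in [*t,*d,op]))
    for i in range(0,len(rows),8): print("; ".join(rows[i:i+8]))
    print("end",np.round(p,4),np.round(r.as_euler("xyz"),3))
E
python3 - <<'E'
from plan import plan
plan([(.44,-.15,.2,-3.0,62,12),(.5307,-.0223,.10,-3.2,62,4)])
E
```

```text
at [ 0.1476 -0.5294  0.2305] [ 3.14 -0.   -2.87] t 0.1
0 0 0.07 -0.27 0.2 0.02 62; 0 0 0.07 -0.26 0.2 0.02 62; 0 0 0.08 -0.26 0.21 0.02 62; 0 0 0.07 -0.26 0.2 0.03 62; 0 0 0.07 -0.26 0.21 0.02 62; 0.01 0 0.07 -0.25 0.22 0.02 62; 0 0 0.08 -0.26 0.21 0.02 62; 0 0 0.07 -0.25 0.22 0.02 62
0 0 0.07 -0.25 0.22 0.02 62; 0 0 0.07 -0.24 0.23 0.02 62; 0 0 0.08 -0.24 0.23 0.02 62; 0 0 0.07 -0.25 0.23 0.03 62; 0 0 0.33 -0.22 0.24 0.21 62; 0 0 0.34 -0.22 0.24 0.2 62; 0 0 0.33 -0.19 0.26 0.21 62; 0 0 0.33 -0.19 0.27 0.21 62
end [ 0.5307 -0.0217  0.0999] [ 3.141 -0.     3.083]
```

Emit:
drive_tool --targets "0 0 0.07 -0.27 0.2 0.02 62; 0 0 0.07 -0.26 0.2 0.02 62; 0 0 0.08 -0.26 0.21 0.02 62; 0 0 0.07 -0.26 0.2 0.03 62; 0 0 0.07 -0.26 0.21 0.02 62; 0.01 0 0.07 -0.25 0.22 0.02 62; 0 0 0.08 -0.26 0.21 0.02 62; 0 0 0.07 -0.25 0.22 0.02 62" --squeeze 40

```text
time: 1.1
eef_pos: [0.3434, -0.2759, 0.2105]
ee_rot: [-3.141, -0.0, -2.957]
force: [0.8, -1.0, 0.8]
opening: 0.0623
grasp_force: 0.0
```

Emit:
drive_tool --targets "0 0 0.07 -0.25 0.22 0.02 62; 0 0 0.07 -0.24 0.23 0.02 62; 0 0 0.08 -0.24 0.23 0.02 62; 0 0 0.07 -0.25 0.23 0.03 62; 0 0 0.33 -0.22 0.24 0.21 62; 0 0 0.34 -0.22 0.24 0.2 62; 0 0 0.33 -0.19 0.26 0.21 62; 0 0 0.33 -0.19 0.27 0.21 62"

```text
time: 2.1
eef_pos: [0.5311, -0.0213, 0.099]
ee_rot: [-3.14, -0.0, 3.082]
force: [0.5, -0.2, -0.1]
opening: 0.062
grasp_force: 0.0
```

Emit:
drive_tool --targets "0 0 0 0 0 0 62; 0 0 0 0 0 0 62; 0 0 0 0 0 0 62"

```text
time: 2.48
eef_pos: [0.5309, -0.023, 0.1009]
ee_rot: [-3.14, 0.002, 3.083]
force: [-0.1, -0.6, 0.9]
opening: 0.0617
grasp_force: 0.0
```

```bash
python3 - <<'E'
from plan import plan
plan([(.5307,-.0223,.032,-3.2,62,5),(.5307,-.0223,.032,-3.2,15,5),(.5307,-.0223,.20,-3.2,15,6),(.5121,-.3942,.2,-2.043,15,12),(.5121,-.3942,.11,-2.043,15,5),(.5121,-.3942,.11,-2.043,15,2)])
E
```

```text
at [ 0.5309 -0.023   0.1009] [-3.140e+00  2.000e-03  3.083e+00] t 2.48
0 0 0 0 0 0.11 62; 0 0 0 0 0 0.12 62; 0 0.01 0 0 0 0.11 62; -0.01 0 0 0 0.01 0.12 62; 0 0 0 0 0 0.11 62; 0 0 0 0 0 0 15; 0 0 0 0 0 0 15; 0 0 0 0 0 0 15
0 0 0 0 0 0 15; 0 0 0 0 0 0 15; 0 0 0 0 0 -0.23 15; 0 0 0 0 0 -0.24 15; 0 0 0 0 0 -0.23 15; 0 0 0 0 0 -0.23 15; 0 0 0 0 0 -0.23 15; 0 0 0 0 0 -0.24 15
0 0 -0.64 0 -0.26 0 15; 0 0 -0.65 0.02 -0.26 0 15; 0 0 -0.64 0.05 -0.25 0 15; 0 0 -0.64 0.07 -0.25 0 15; 0 0 -0.64 0.1 -0.24 0 15; 0 0 -0.65 0.11 -0.23 0 15; 0 0 -0.64 0.14 -0.22 0 15; 0 0 -0.64 0.16 -0.2 0 15
0 0 -0.65 0.18 -0.19 0 15; 0 0 -0.64 0.2 -0.17 0 15; 0 0 -0.64 0.21 -0.15 0 15; 0 0 -0.65 0.22 -0.13 0 15; 0 0 0 0 0 0.15 15; 0 0 0 0 0 0.15 15; 0 0 0 0 0 0.15 15; 0 0 0 0 0 0.15 15
0 0 0 0 0.01 0.15 15; 0 0 0 0 0 0 15; 0 0 0 0 0 0 15
end [ 0.5118 -0.3935  0.1104] [-3.142  0.    -2.042]
```

Emit:
drive_tool --targets "0 0 0 0 0 0.11 62; 0 0 0 0 0 0.12 62; 0 0 0 0 0 0.11 62; 0 0 0 0 0 0.12 62; 0 0 0 0 0 0.11 62; 0 0 0 0 0 0 15; 0 0 0 0 0 0 15; 0 0 0 0 0 0 15"

```text
time: 3.48
eef_pos: [0.5314, -0.0223, 0.0322]
ee_rot: [-3.14, 0.002, 3.083]
force: [-0.2, -0.0, -0.6]
opening: 0.0291
grasp_force: 40.0
```

Emit:
drive_tool --targets "0 0 0 0 0 0 15; 0 0 0 0 0 0 15; 0 0 0 0 0 -0.23 15; 0 0 0 0 0 -0.24 15; 0 0 0 0 0 -0.23 15; 0 0 0 0 0 -0.23 15; 0 0 0 0 0 -0.23 15; 0 0 0 0 0 -0.24 15"

```text
time: 4.47
eef_pos: [0.5306, -0.0222, 0.2005]
ee_rot: [-3.14, 0.0, 3.083]
force: [-0.9, -0.4, -0.9]
opening: 0.0291
grasp_force: 40.0
```

Emit:
drive_tool --targets "0 0 -0.64 0 -0.26 0 15; 0 0 -0.65 0.02 -0.26 0 15; 0 0 -0.64 0.05 -0.25 0 15; 0 0 -0.64 0.07 -0.25 0 15; 0 0 -0.64 0.1 -0.24 0 15; 0 0 -0.65 0.11 -0.23 0 15; 0 0 -0.64 0.14 -0.22 0 15; 0 0 -0.64 0.16 -0.2 0 15"

```text
time: 5.48
eef_pos: [0.5184, -0.2709, 0.1999]
ee_rot: [-3.141, -0.001, -2.426]
force: [0.8, 0.4, -1.9]
opening: 0.0293
grasp_force: 40.1
```

Emit:
drive_tool --targets "0 0 -0.65 0.18 -0.19 0 15; 0 0 -0.64 0.2 -0.17 0 15; 0 0 -0.64 0.21 -0.15 0 15; 0 0 -0.65 0.22 -0.13 0 15; 0 0 0 0 0 0.15 15; 0 0 0 0 0 0.15 15; 0 0 0 0 0 0.15 15; 0 0 0 0 0 0.15 15"

```text
time: 6.48
eef_pos: [0.5128, -0.3944, 0.1274]
ee_rot: [-3.141, -0.001, -2.042]
force: [-0.9, 0.2, -0.1]
opening: 0.0291
grasp_force: 40.1
```

Emit:
drive_tool --targets "0 0 0 0 0 0.15 15; 0 0 0 0 0 0 15; 0 0 0 0 0 0 15; 0 0 0 0 0 0 42; 0 0 0 0 0 0 42; 0 0 0 0 0 0 42"

```text
time: 7.22
eef_pos: [0.5132, -0.3946, 0.1107]
ee_rot: [-3.14, -0.001, -2.042]
force: [0.7, 0.4, -0.2]
opening: 0.0418
grasp_force: 0.0
```

```bash
python3 - <<'E'
from plan import plan
plan([(.5121,-.3942,.2,-2.043,42,4),(.448,-.0291,.14,-3.07,62,12),(.448,-.0291,.032,-3.07,62,6)])
E
```

```text
at [ 0.5132 -0.3946  0.1107] [-3.140e+00 -1.000e-03 -2.042e+00] t 7.22
0 0 0 0 0 -0.19 42; -0.01 0 0 0 0 -0.18 42; 0 -0.01 0.01 0 0.01 -0.19 42; 0 0 0 0 0 -0.18 42; 0 0 0.57 -0.21 0.15 0.04 62; 0 0 0.57 -0.19 0.18 0.04 62; 0 0 0.57 -0.17 0.18 0.04 62; 0 0 0.57 -0.16 0.21 0.05 62
0 0 0.57 -0.14 0.21 0.04 62; 0 0 0.57 -0.13 0.23 0.04 62; 0 0 0.57 -0.1 0.23 0.04 62; 0 0 0.57 -0.08 0.25 0.04 62; 0 0 0.57 -0.06 0.25 0.04 62; 0 0 0.57 -0.04 0.25 0.04 62; 0 0 0.57 -0.02 0.26 0.04 62; 0 0 0.57 0 0.25 0.05 62
0 0 0 0 0 0.15 62; 0 0 0 0 0 0.15 62; 0 0 0 0 0 0.15 62; 0 0 0 0 0 0.15 62; 0 0 0 0 0 0.15 62; 0 0 0 0 0 0.15 62
end [ 0.4485 -0.0296  0.0315] [ 3.141  0.    -3.069]
```

Emit:
drive_tool --targets "0 0 0 0 0 -0.19 42; 0 0 0 0 0 -0.18 42; 0 0 0 0 0 -0.19 42; 0 0 0 0 0 -0.18 42; 0 0 0.57 -0.21 0.15 0.04 62; 0 0 0.57 -0.19 0.18 0.04 62; 0 0 0.57 -0.17 0.18 0.04 62; 0 0 0.57 -0.16 0.21 0.05 62"

```text
time: 8.22
eef_pos: [0.4908, -0.2718, 0.1786]
ee_rot: [-3.14, -0.0, -2.387]
force: [0.6, 0.1, 0.1]
opening: 0.0619
grasp_force: 0.0
```

```bash
cat > boats.py <<'E'
from h import *
from bench import env
def boats(names=("top","scene"),save=None):
    for n in names:
        d=env.get_image(n);W=world(d);hsv=cv2.cvtColor(d["color"],cv2.COLOR_BGR2HSV);H,S,V=[hsv[...,i].astype(int) for i in range(3)]
        z=W[...,2]
        if save: cv2.imwrite(f"pics/{save}_{n}.png",d["color"])
        for b in blobs((H<18)&(S>100)&(V>90)&(W[...,0]>.3)&(W[...,0]<.65)&(abs(W[...,1])<.22)&(z>.0),40): print(n,rect(ray(d,np.argwhere(b)[:,::-1],.042)),b.sum(),np.round(np.percentile(z[b],[5,50,95]),3))
E
python3 - <<'E'
from boats import *
boats()
E
```

```text
top (array([523.8,  73.1]), array([67.5, 20.5]), np.float64(0.384)) 212 [0.039 0.042 0.046]
top (array([447.1, -29.2]), array([66.7, 20.6]), np.float64(0.047)) 215 [0.039 0.042 0.046]
top (array([430.3,  63.8]), array([67.7, 20.4]), np.float64(0.38)) 214 [0.038 0.042 0.046]
scene (array([444.9, -29.2]), array([60.3, 16.2]), np.float64(0.063)) 74 [0.039 0.042 0.046]
scene (array([427.3,  64.3]), array([60.4, 17.3]), np.float64(0.383)) 86 [0.039 0.042 0.046]
scene (array([520.3,  73.2]), array([59.4, 18.1]), np.float64(0.388)) 95 [0.04  0.042 0.046]
```

Emit:
drive_tool --targets "0 0 0.57 -0.14 0.21 0.04 62; 0 0 0.57 -0.13 0.23 0.04 62; 0 0 0.57 -0.1 0.23 0.04 62; 0 0 0.57 -0.08 0.25 0.04 62; 0 0 0.57 -0.06 0.25 0.04 62; 0 0 0.57 -0.04 0.25 0.04 62; 0 0 0.57 -0.02 0.26 0.04 62; 0 0 0.57 0 0.25 0.05 62"

```text
time: 9.32
eef_pos: [0.4492, -0.0295, 0.1388]
ee_rot: [-3.14, 0.001, -3.07]
force: [0.2, 0.4, 0.5]
opening: 0.0621
grasp_force: 0.0
```

Emit:
drive_tool --targets "0 0 0 0 0 0.15 62; 0 0 0 0 0 0.15 62; 0 0 0 0 0 0.15 62; 0 0 0 0 0 0.15 62; 0 0 0 0 0 0.15 62; 0 0 0 0 0 0.15 62; 0 0 0 0 0 0 15; 0 0 0 0 0 0 15"

```text
time: 10.32
eef_pos: [0.4498, -0.0304, 0.0315]
ee_rot: [-3.14, 0.002, -3.067]
force: [-1.8, -0.5, 1.9]
opening: 0.0291
grasp_force: 39.8
```

Emit:
drive_tool --targets "0 0 0 0 0 0 15; 0 0 0 0 0 0 15"

```text
time: 10.58
eef_pos: [0.4496, -0.0303, 0.0313]
ee_rot: [-3.14, 0.002, -3.067]
force: [-0.5, 0.6, 3.9]
opening: 0.029
grasp_force: 40.4
```

```bash
python3 - <<'E'
from plan import plan
plan([(.448,-.0291,.20,-3.07,15,5),(.5557,-.3086,.2,-2.043,15,11),(.5557,-.3086,.11,-2.043,15,5),(.5557,-.3086,.11,-2.043,42,3),(.5557,-.3086,.2,-2.043,42,4),(.429,.064,.14,-2.762,62,12),(.429,.064,.032,-2.762,62,6),(.429,.064,.032,-2.762,15,4)])
E
```

```text
at [ 0.4496 -0.0303  0.0313] [-3.140e+00  2.000e-03 -3.067e+00] t 10.57
0 0 0 0 0 -0.28 15; 0 0.01 0.01 0 0 -0.28 15; -0.01 0 0 0.01 0.01 -0.28 15; 0 0 0 0 0 -0.28 15; 0 0 0.01 0 0 -0.29 15; 0 0 -0.62 -0.07 -0.22 0 15; 0 0 -0.63 -0.04 -0.22 0 15; 0 0 -0.62 -0.03 -0.22 0 15
0 0 -0.62 0 -0.23 0 15; 0 0 -0.62 0.02 -0.23 0 15; 0 0 -0.63 0.04 -0.22 0 15; 0 0 -0.62 0.06 -0.22 0 15; 0 0 -0.62 0.07 -0.21 0 15; 0 0 -0.62 0.1 -0.21 0 15; 0 0 -0.63 0.12 -0.19 0 15; 0 0 -0.62 0.14 -0.18 0 15
0 0 0 0 0 0.15 15; 0 0 0 0 0 0.15 15; 0 0 0 0 0 0.15 15; 0 0 0 0 0 0.15 15; 0 0 0 0 0 0.15 15; 0 0 0 0 0 0 42; 0 0 0 0 0 0 42; 0 0 0 0 0 0 42
0 0 0 0 0 -0.19 42; 0 0 0 0 0 -0.18 42; 0 0 0 0 0 -0.19 42; 0 0 0 0 0 -0.19 42; 0 0 0.4 -0.19 0.2 0.04 62; 0 0 0.4 -0.18 0.2 0.04 62; 0 0 0.4 -0.17 0.22 0.05 62; 0 0 0.4 -0.15 0.23 0.04 62
0 0 0.4 -0.14 0.23 0.04 62; 0 0 0.4 -0.12 0.24 0.04 62; 0 0 0.4 -0.11 0.26 0.04 62; 0 0 0.4 -0.09 0.25 0.05 62; 0 0 0.4 -0.08 0.26 0.04 62; 0 0 0.39 -0.07 0.27 0.04 62; 0 0 0.4 -0.04 0.27 0.04 62; 0 0 0.4 -0.03 0.27 0.04 62
0 0 0 0 0 0.15 62; 0 0 0 0 0 0.15 62; 0 0 0 0 0 0.15 62; 0 0 0 0 0 0.15 62; 0 0 0 0 0 0.15 62; 0 0 0 0 0 0.15 62; 0 0 0 0 0 0 15; 0 0 0 0 0 0 15
0 0 0 0 0 0 15; 0 0 0 0 0 0 15
end [0.4286 0.0638 0.0325] [-3.142  0.    -2.761]
```

Emit:
drive_tool --targets "0 0 0 0 0 -0.28 15; 0 0.01 0 0 0 -0.28 15; 0 0 0 0.01 0.01 -0.28 15; 0 0 0 0 0 -0.28 15; 0 0 0.01 0 0 -0.29 15; 0 0 -0.62 -0.07 -0.22 0 15; 0 0 -0.63 -0.04 -0.22 0 15; 0 0 -0.62 -0.03 -0.22 0 15"

```text
time: 11.58
eef_pos: [0.4773, -0.1052, 0.1998]
ee_rot: [-3.141, -0.002, -2.785]
force: [-0.7, -0.0, -1.4]
opening: 0.0291
grasp_force: 39.9
```

Emit:
drive_tool --targets "0 0 -0.62 0 -0.23 0 15; 0 0 -0.62 0.02 -0.23 0 15; 0 0 -0.63 0.04 -0.22 0 15; 0 0 -0.62 0.06 -0.22 0 15; 0 0 -0.62 0.07 -0.21 0 15; 0 0 -0.62 0.1 -0.21 0 15; 0 0 -0.63 0.12 -0.19 0 15; 0 0 -0.62 0.14 -0.18 0 15"

```text
time: 12.58
eef_pos: [0.555, -0.3092, 0.1997]
ee_rot: [3.141, -0.002, -2.039]
force: [0.8, 0.2, -0.8]
opening: 0.029
grasp_force: 39.9
```

Emit:
drive_tool --targets "0 0 0 0 0 0.15 15; 0 0 0 0 0 0.15 15; 0 0 0 0 0 0.15 15; 0 0 0 0 0 0.15 15; 0 0 0 0 0 0.15 15; 0 0 0 0 0 0 42; 0 0 0 0 0 0 42; 0 0 0 0 0 0 42"

```text
time: 13.58
eef_pos: [0.5555, -0.3089, 0.1112]
ee_rot: [-3.14, -0.002, -2.042]
force: [-1.3, 0.6, 0.5]
opening: 0.0423
grasp_force: 0.0
```

Emit:
drive_tool --targets "0 0 0 0 0 -0.19 42; 0 0 0 0 0 -0.18 42; 0 0 0 0 0 -0.19 42; 0 0 0 0 0 -0.19 42; 0 0 0.4 -0.19 0.2 0.04 62; 0 0 0.4 -0.18 0.2 0.04 62; 0 0 0.4 -0.17 0.22 0.05 62; 0 0 0.4 -0.15 0.23 0.04 62"

```text
time: 14.58
eef_pos: [0.5124, -0.183, 0.1801]
ee_rot: [-3.14, -0.001, -2.284]
force: [0.1, 0.6, 0.9]
opening: 0.062
grasp_force: 0.0
```

```bash
python3 - <<'E'
from boats import *
boats(save="b2")
E
```

```text
top (array([524.2,  77.3]), array([64.8, 20.5]), np.float64(0.225)) 122 [0.04  0.043 0.574]
top (array([430.4,  63.5]), array([67.7, 20.5]), np.float64(0.376)) 213 [0.039 0.042 0.046]
scene (array([427.2,  64.6]), array([60.2, 16.6]), np.float64(0.379)) 76 [0.04  0.043 0.046]
scene (array([520.1,  73.6]), array([59.6, 16.6]), np.float64(0.403)) 88 [0.038 0.042 0.046]
```

View pics/b2_top.png

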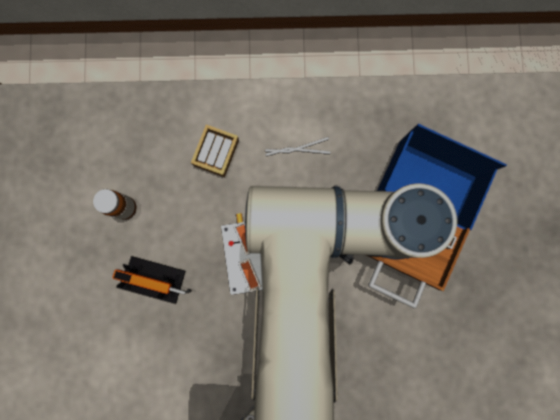

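The arm hides most of the tray, but the two boats left on the plate, at (250,274) and (246,240), have not moved. I continue with boat d.

Emit:
drive_tool --targets "0 0 0.4 -0.14 0.23 0.04 62; 0 0 0.4 -0.12 0.24 0.04 62; 0 0 0.4 -0.11 0.26 0.04 62; 0 0 0.4 -0.09 0.25 0.05 62; 0 0 0.4 -0.08 0.26 0.04 62; 0 0 0.39 -0.07 0.27 0.04 62; 0 0 0.4 -0.04 0.27 0.04 62; 0 0 0.4 -0.03 0.27 0.04 62"

```text
time: 15.68
eef_pos: [0.4282, 0.0646, 0.1403]
ee_rot: [-3.141, 0.0, -2.762]
force: [0.1, -0.0, 0.5]
opening: 0.0619
grasp_force: 0.0
```

Emit:
drive_tool --targets "0 0 0 0 0 0.15 62; 0 0 0 0 0 0.15 62; 0 0 0 0 0 0.15 62; 0 0 0 0 0 0.15 62; 0 0 0 0 0 0.15 62; 0 0 0 0 0 0.15 62; 0 0 0 0 0 0 15; 0 0 0 0 0 0 15"

```text
time: 16.68
eef_pos: [0.4289, 0.0637, 0.0327]
ee_rot: [-3.14, 0.0, -2.76]
force: [-1.6, -0.4, 1.4]
opening: 0.029
grasp_force: 39.7
```

Emit:
drive_tool --targets "0 0 0 0 0 0 15; 0 0 0 0 0 0 15"

```text
time: 16.92
eef_pos: [0.4287, 0.0638, 0.0326]
ee_rot: [-3.14, 0.001, -2.76]
force: [-0.7, -0.3, 5.9]
opening: 0.029
grasp_force: 40.4
```

```bash
python3 - <<'E'
from plan import plan
plan([(.429,.064,.20,-2.762,15,5),(.4542,-.3647,.2,-2.043,15,11),(.4542,-.3647,.11,-2.043,15,5),(.4542,-.3647,.11,-2.043,42,3),(.4542,-.3647,.2,-2.043,42,4),(.5225,.0733,.14,-2.755,62,12),(.5225,.0733,.032,-2.755,62,6),(.5225,.0733,.032,-2.755,15,4)])
E
```

```text
at [0.4287 0.0638 0.0326] [-3.14e+00  1.00e-03 -2.76e+00] t 16.93
0 0 0 0 0 -0.28 15; 0 0 0.01 0 0 -0.28 15; 0 0 0 0 0 -0.28 15; -0.01 0 0 0 0 -0.28 15; 0 0 0 0 0 -0.28 15; 0 0 -0.44 0.1 -0.31 0 15; 0 0 -0.43 0.13 -0.3 0 15; 0 0 -0.44 0.14 -0.29 0 15
0 0 -0.43 0.16 -0.29 0 15; 0 0 -0.44 0.18 -0.27 0 15; 0 0 -0.43 0.19 -0.26 0 15; 0 0 -0.44 0.21 -0.24 0 15; 0 0 -0.43 0.23 -0.24 0 15; 0 0 -0.44 0.25 -0.21 0 15; 0 0 -0.43 0.25 -0.2 0 15; 0 0 -0.44 0.27 -0.18 0 15
0 0 0 0 0 0.15 15; 0 0 0 0 0 0.15 15; 0 0 0 0 0 0.15 15; 0 0 0 0 0 0.15 15; 0 0 0 0 0 0.15 15; 0 0 0 0 0 0 42; 0 0 0 0 0 0 42; 0 0 0 0 0 0 42
0 0 0 0 0 -0.19 42; 0 0 0 0 0 -0.18 42; 0 0 0 0 0 -0.19 42; 0 0 0 0 0 -0.19 42; 0 0 0.4 -0.29 0.1 0.04 62; 0 0 0.39 -0.29 0.11 0.04 62; 0 0 0.4 -0.28 0.13 0.05 62; 0 0 0.39 -0.27 0.14 0.04 62
0 0 0.4 -0.26 0.17 0.04 62; 0 0 0.39 -0.25 0.17 0.04 62; 0 0 0.4 -0.24 0.19 0.04 62; 0 0 0.4 -0.23 0.21 0.05 62; 0 0 0.39 -0.22 0.22 0.04 62; 0 0 0.4 -0.2 0.23 0.04 62; 0 0 0.39 -0.19 0.24 0.04 62; 0 0 0.4 -0.17 0.26 0.05 62
0 0 0 0 0 0.15 62; 0 0 0 0 0 0.15 62; 0 0 0 0 0 0.15 62; 0 0 0 0 0 0.15 62; 0 0 0 0 0 0.15 62; 0 0 0 0 0 0.15 62; 0 0 0 0 0 0 15; 0 0 0 0 0 0 15
0 0 0 0 0 0 15; 0 0 0 0 0 0 15
end [0.5221 0.0737 0.0314] [ 3.141e+00  1.000e-03 -2.755e+00]
```

Emit:
drive_tool --targets "0 0 0 0 0 -0.28 15; 0 0 0.01 0 0 -0.28 15; 0 0 0 0 0 -0.28 15; 0 0 0 0 0 -0.28 15; 0 0 0 0 0 -0.28 15; 0 0 -0.44 0.1 -0.31 0 15; 0 0 -0.43 0.13 -0.3 0 15; 0 0 -0.44 0.14 -0.29 0 15"

```text
time: 17.92
eef_pos: [0.434, -0.054, 0.1998]
ee_rot: [-3.141, -0.002, -2.563]
force: [-0.3, 0.0, -0.6]
opening: 0.0291
grasp_force: 39.7
```

Emit:
drive_tool --targets "0 0 -0.43 0.16 -0.29 0 15; 0 0 -0.44 0.18 -0.27 0 15; 0 0 -0.43 0.19 -0.26 0 15; 0 0 -0.44 0.21 -0.24 0 15; 0 0 -0.43 0.23 -0.24 0 15; 0 0 -0.44 0.25 -0.21 0 15; 0 0 -0.43 0.25 -0.2 0 15; 0 0 -0.44 0.27 -0.18 0 15"

```text
time: 18.92
eef_pos: [0.4528, -0.3655, 0.1999]
ee_rot: [3.141, -0.002, -2.041]
force: [1.1, -0.1, -0.6]
opening: 0.0295
grasp_force: 39.7
```

Emit:
drive_tool --targets "0 0 0 0 0 0.15 15; 0 0 0 0 0 0.15 15; 0 0 0 0 0 0.15 15; 0 0 0 0 0 0.15 15; 0 0 0 0 0 0.15 15; 0 0 0 0 0 0 42; 0 0 0 0 0 0 42; 0 0 0 0 0 0 42"

```text
time: 19.92
eef_pos: [0.4534, -0.3649, 0.1113]
ee_rot: [-3.14, -0.002, -2.043]
force: [-0.7, 0.2, 0.3]
opening: 0.042
grasp_force: 0.0
```

Emit:
drive_tool --targets "0 0 0 0 0 -0.19 42; 0 0 0 0 0 -0.18 42; 0 0 0 0 0 -0.19 42; 0 0 0 0 0 -0.19 42; 0 0 0.4 -0.29 0.1 0.04 62; 0 0 0.39 -0.29 0.11 0.04 62; 0 0 0.4 -0.28 0.13 0.05 62; 0 0 0.39 -0.27 0.14 0.04 62"

```text
time: 20.92
eef_pos: [0.4767, -0.2177, 0.1802]
ee_rot: [-3.14, -0.001, -2.282]
force: [0.8, -0.7, 0.5]
opening: 0.0619
grasp_force: 0.0
```

```bash
python3 - <<'E'
from boats import *
boats(save="b3")
E
```

```text
top (array([523.8,  73.1]), array([67.5, 20.5]), np.float64(0.384)) 212 [0.039 0.042 0.046]
scene (array([520.2,  73.3]), array([59.4, 17.9]), np.float64(0.388)) 95 [0.04  0.042 0.045]
```

Boat b has not moved either; I pick it up and place it in the last spot.

Emit:
drive_tool --targets "0 0 0.4 -0.26 0.17 0.04 62; 0 0 0.39 -0.25 0.17 0.04 62; 0 0 0.4 -0.24 0.19 0.04 62; 0 0 0.4 -0.23 0.21 0.05 62; 0 0 0.39 -0.22 0.22 0.04 62; 0 0 0.4 -0.2 0.23 0.04 62; 0 0 0.39 -0.19 0.24 0.04 62; 0 0 0.4 -0.17 0.26 0.05 62"

```text
time: 22.02
eef_pos: [0.5221, 0.0742, 0.139]
ee_rot: [-3.14, 0.0, -2.758]
force: [0.3, -0.5, -0.8]
opening: 0.062
grasp_force: 0.0
```

Emit:
drive_tool --targets "0 0 0 0 0 0.15 62; 0 0 0 0 0 0.15 62; 0 0 0 0 0 0.15 62; 0 0 0 0 0 0.15 62; 0 0 0 0 0 0.15 62; 0 0 0 0 0 0.15 62; 0 0 0 0 0 0 15; 0 0 0 0 0 0 15"

```text
time: 23.02
eef_pos: [0.5222, 0.0731, 0.0315]
ee_rot: [-3.14, 0.0, -2.755]
force: [-1.3, -0.2, 1.6]
opening: 0.0293
grasp_force: 39.9
```

Emit:
drive_tool --targets "0 0 0 0 0 0 15; 0 0 0 0 0 0 15"

```text
time: 23.28
eef_pos: [0.522, 0.0733, 0.0313]
ee_rot: [-3.14, 0.0, -2.755]
force: [-0.3, 0.3, 4.5]
opening: 0.0291
grasp_force: 40.5
```

```bash
python3 - <<'E'
from plan import plan
plan([(.5225,.0733,.20,-2.755,15,5),(.4978,-.2791,.2,-2.043,15,11)])
plan([(.4978,-.2791,.11,-2.043,15,5),(.4978,-.2791,.11,-2.043,42,3),(.4978,-.2791,.2,-2.043,42,4),(.33,-.16,.24,-2.043,60,4)],start=([.4978,-.2791,.2],[3.1416,0,-2.043]))
E
```

```text
at [0.522  0.0733 0.0313] [-3.14   0.    -2.755] t 23.27
0 0 0 0 0 -0.28 15; 0 0 0 0 0 -0.28 15; -0.01 0 0 0 0 -0.28 15; 0 0 0 0 0 -0.28 15; 0 0 0 0 0 -0.29 15; 0 0 -0.43 0.12 -0.24 0 15; 0 0 -0.43 0.13 -0.23 0 15; 0 0 -0.44 0.15 -0.23 0 15
0 0 -0.43 0.16 -0.21 0 15; 0 0 -0.43 0.17 -0.2 0 15; 0 0 -0.43 0.19 -0.19 0 15; 0 0 -0.43 0.2 -0.18 0 15; 0 0 -0.43 0.21 -0.16 0 15; 0 0 -0.44 0.23 -0.16 0 15; 0 0 -0.43 0.23 -0.13 0 15; 0 0 -0.43 0.23 -0.12 0 15
end [ 0.4978 -0.2785  0.2004] [-3.141  0.    -2.043]
at [ 0.4978 -0.2791  0.2   ] [-3.142  0.    -2.043] t 23.27
0 0 0 0 0 0.15 15; 0 0 0 0 0 0.15 15; 0 0 0 0 0 0.15 15; 0 0 0 0 0 0.15 15; 0 0 0 0 0 0.15 15; 0 0 0 0 0 0 42; 0 0 0 0 0 0 42; 0 0 0 0 0 0 42
0 0 0 0 0 -0.19 42; 0 0 0 0 0 -0.18 42; 0 0 0 0 0 -0.19 42; 0 0 0 0 0 -0.19 42; 0 0 0 -0.06 0.42 -0.08 60; 0 0 0 -0.06 0.43 -0.09 60; 0 0 0 -0.07 0.42 -0.08 60; 0 0 0 -0.06 0.43 -0.08 60
end [ 0.3298 -0.1596  0.2396] [-3.142 -0.    -2.043]
```

Emit:
drive_tool --targets "0 0 0 0 0 -0.28 15; 0 0 0 0 0 -0.28 15; 0 0 0 0 0 -0.28 15; 0 0 0 0 0 -0.28 15; 0 0 0 0 0 -0.29 15; 0 0 -0.43 0.12 -0.24 0 15; 0 0 -0.43 0.13 -0.23 0 15; 0 0 -0.44 0.15 -0.23 0 15"

```text
time: 24.28
eef_pos: [0.5144, -0.024, 0.1996]
ee_rot: [-3.141, -0.002, -2.558]
force: [-0.5, 0.0, -0.1]
opening: 0.0291
grasp_force: 40.0
```

Emit:
drive_tool --targets "0 0 -0.43 0.16 -0.21 0 15; 0 0 -0.43 0.17 -0.2 0 15; 0 0 -0.43 0.19 -0.19 0 15; 0 0 -0.43 0.2 -0.18 0 15; 0 0 -0.43 0.21 -0.16 0 15; 0 0 -0.44 0.23 -0.16 0 15; 0 0 -0.43 0.23 -0.13 0 15; 0 0 -0.43 0.23 -0.12 0 15"

```text
time: 25.28
eef_pos: [0.4968, -0.2794, 0.1999]
ee_rot: [3.141, -0.002, -2.041]
force: [0.8, -0.1, -0.4]
opening: 0.0292
grasp_force: 39.9
```

Emit:
drive_tool --targets "0 0 0 0 0 0.15 15; 0 0 0 0 0 0.15 15; 0 0 0 0 0 0.15 15; 0 0 0 0 0 0.15 15; 0 0 0 0 0 0.15 15; 0 0 0 0 0 0 42; 0 0 0 0 0 0 42; 0 0 0 0 0 0 42"

```text
time: 26.28
eef_pos: [0.4976, -0.2789, 0.1111]
ee_rot: [-3.14, -0.002, -2.043]
force: [0.5, -0.3, -0.1]
opening: 0.0421
grasp_force: 0.0
```

Emit:
drive_tool --targets "0 0 0 0 0 -0.19 42; 0 0 0 0 0 -0.18 42; 0 0 0 0 0 -0.19 42; 0 0 0 0 0 -0.19 42; 0 0 0 -0.06 0.42 -0.08 60; 0 0 0 -0.06 0.43 -0.09 60; 0 0 0 -0.07 0.42 -0.08 60; 0 0 0 -0.06 0.43 -0.08 60"

```text
time: 27.28
eef_pos: [0.328, -0.1583, 0.2405]
ee_rot: [-3.14, -0.001, -2.044]
force: [1.4, 1.0, 0.7]
opening: 0.06
grasp_force: 0.0
```

```bash
python3 - <<'E'
from bench import env
import cv2
a=env.get_image("top")["color"][110:320,330:530];b=env.get_image("scene")["color"][110:250,100:300]
cv2.imwrite("pics/t4.png",cv2.hconcat([cv2.resize(a,(380,400)),cv2.resize(b,(400,400),interpolation=2)]))
E
```

```text
(no output)
```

View pics/t4.png

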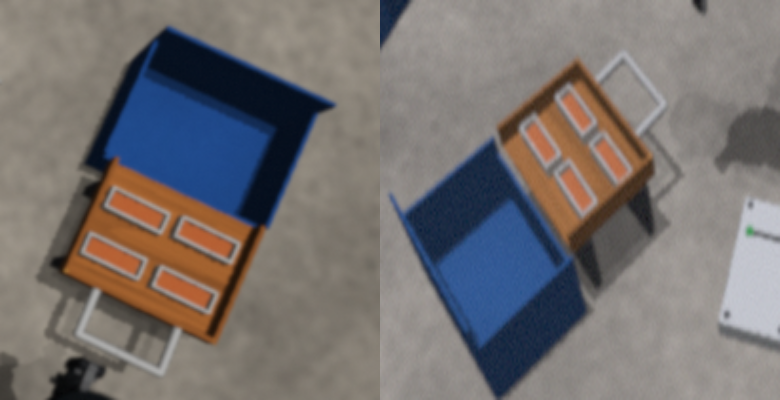

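All four boats lie in the tray: left panel (136,210), (206,240), (114,255), (184,288). Next I grip the handle.

```bash
python3 - <<'E'
from plan import plan
plan([(.378,-.2718,.20,-2.043,50,4),(.378,-.2718,.113,-2.043,50,6),(.378,-.2718,.113,-2.043,0,6)])
E
```

```text
at [ 0.3269 -0.1576  0.2422] [-3.136e+00  1.000e-03 -2.042e+00] t 27.38
-0.01 0 0 0.16 -0.2 0.09 50; -0.01 0 0 0.17 -0.2 0.09 50; -0.01 0.01 0.01 0.16 -0.21 0.09 50; 0 0 0 0.16 -0.2 0.08 50; 0 0 0 0 0 0.12 50; 0 0 0 0 0 0.12 50; 0 0 0 0 0 0.12 50; 0 0 0 0 0 0.13 50
0 0 0 0 0 0.12 50; 0 0 0 0 0 0.12 50; 0 0 0 0 0 0 0; 0 0 0 0 0 0 0; 0 0 0 0 0 0 0; 0 0 0 0 0 0 0; 0 0 0 0 0 0 0; 0 0 0 0 0 0 0
end [ 0.3783 -0.2714  0.1128] [-3.141 -0.    -2.043]
```

Emit:
drive_tool --targets "0 0 0 0.16 -0.2 0.09 50; 0 0 0 0.17 -0.2 0.09 50; 0 0 0 0.16 -0.21 0.09 50; 0 0 0 0.16 -0.2 0.08 50; 0 0 0 0 0 0.12 50; 0 0 0 0 0 0.12 50; 0 0 0 0 0 0.12 50; 0 0 0 0 0 0.13 50" --squeeze 25

```text
time: 28.38
eef_pos: [0.38, -0.2722, 0.1384]
ee_rot: [-3.141, -0.002, -2.042]
force: [0.7, 0.0, 0.9]
opening: 0.0499
grasp_force: 0.0
```

Emit:
drive_tool --targets "0 0 0 0 0 0.12 50; 0 0 0 0 0 0.12 50; 0 0 0 0 0 0 50; 0 0 0 0 0 0 50"

```text
time: 28.88
eef_pos: [0.3804, -0.2729, 0.1105]
ee_rot: [-3.141, -0.002, -2.043]
force: [0.7, -0.5, 0.6]
opening: 0.0499
grasp_force: 0.0
```

Emit:
drive_tool --targets "0 0 0 0 0 0 0; 0 0 0 0 0 0 0; 0 0 0 0 0 0 0; 0 0 0 0 0 0 0; 0 0 0 0 0 0 0; 0 0 0 0 0 0 0"

```text
time: 29.62
eef_pos: [0.3786, -0.2721, 0.1103]
ee_rot: [3.138, -0.002, -2.044]
force: [-4.9, 2.3, 5.2]
opening: 0.011
grasp_force: 24.6
```

```bash
python3 - <<'E'
from plan import plan
import numpy as np
p0=np.array([.3786,-.2721,.1103]);a0=.1355;r=.222;ex=np.array([np.cos(-.472),np.sin(-.472),0])
def at(t): return p0+ex*r*(np.cos(a0)-np.cos(a0+t))+[0,0,r*(np.sin(a0+t)-np.sin(a0))]
up=np.linspace(0,1.15,25)[1:]
S=lambda p:(p,[np.pi,0,-2.043])
plan([(*at(t),-2.043,0,1) for t in up],start=S(p0))
plan([(*at(t),-2.043,0,1) for t in up[::-1][1:]]+[(*p0,-2.043,0,1)],start=S(at(1.15)))
E
```

```text
at [ 0.3786 -0.2721  0.1103] [ 3.142  0.    -2.043] t 29.62
0 0 0 0 -0.01 -0.09 0; 0 0 0 0 -0.02 -0.08 0; 0 0 0 0 -0.02 -0.09 0; 0 0 0 0 -0.03 -0.08 0; 0 0 0 0 -0.03 -0.09 0; 0 0 0 0 -0.04 -0.08 0; 0 0 0 0 -0.03 -0.08 0; 0 0 0 0 -0.05 -0.08 0
0 0 0 0 -0.04 -0.07 0; 0 0 0 0 -0.05 -0.08 0; 0 0 0 0 -0.05 -0.07 0; 0 0 0 0 -0.06 -0.07 0; 0 0 0 0 -0.06 -0.06 0; 0 0 0 0 -0.06 -0.07 0; 0 0 0 0 -0.07 -0.06 0; 0 0 0 0 -0.07 -0.05 0
0 0 0 0 -0.07 -0.05 0; 0 0 0 0 -0.07 -0.05 0; 0 0 0 0 -0.08 -0.05 0; 0 0 0 0 -0.07 -0.04 0; 0 0 0 0 -0.08 -0.04 0; 0 0 0 0 -0.08 -0.04 0; 0 0 0 0 -0.09 -0.03 0; 0 0 0 0 -0.08 -0.03 0
end [ 0.5186 -0.3436  0.2939] [ 3.142  0.    -2.043]
at [ 0.5189 -0.3437  0.2933] [ 3.142  0.    -2.043] t 29.62
0 0 0 0 0.08 0.03 0; 0 0 0 0 0.09 0.03 0; 0 0 0 0 0.08 0.03 0; 0 0 0 0 0.08 0.04 0; 0 0 0 0 0.08 0.04 0; 0 0 0 0 0.07 0.05 0; 0 0 0 0 0.08 0.05 0; 0 0 0 0 0.07 0.05 0
0 0 0 0 0.06 0.06 0; 0 0 0 0 0.07 0.06 0; 0 0 0 0 0.06 0.06 0; 0 0 0 0 0.06 0.07 0; 0 0 0 0 0.06 0.07 0; 0 0 0 0 0.05 0.07 0; 0 0 0 0 0.05 0.07 0; 0 0 0 0 0.05 0.08 0
0 0 0 0 0.04 0.08 0; 0 0 0 0 0.04 0.08 0; 0 0 0 0 0.03 0.08 0; 0 0 0 0 0.03 0.08 0; 0 0 0 0 0.03 0.09 0; 0 0 0 0 0.02 0.08 0; 0 0 0 0 0.02 0.09 0; 0 0 0 0 0.01 0.09 0
end [ 0.3789 -0.2722  0.1097] [ 3.142  0.    -2.043]
```

Emit:
drive_tool --targets "0 0 0 0 -0.01 -0.09 0; 0 0 0 0 -0.02 -0.08 0; 0 0 0 0 -0.02 -0.09 0; 0 0 0 0 -0.03 -0.08 0; 0 0 0 0 -0.03 -0.09 0; 0 0 0 0 -0.04 -0.08 0; 0 0 0 0 -0.03 -0.08 0; 0 0 0 0 -0.05 -0.08 0"

```text
time: 30.62
eef_pos: [0.402, -0.2841, 0.1908]
ee_rot: [3.135, -0.002, -2.044]
force: [-12.0, 7.4, 3.7]
opening: 0.0111
grasp_force: 24.9
```

Emit:
drive_tool --targets "0 0 0 0 -0.03 -0.07 0; 0 0 0 0 -0.04 -0.08 0; 0 0 0 0 -0.05 -0.07 0; 0 0 0 0 -0.06 -0.07 0; 0 0 0 0 -0.06 -0.06 0; 0 0 0 0 -0.06 -0.07 0; 0 0 0 0 -0.07 -0.06 0; 0 0 0 0 -0.07 -0.05 0"

```text
time: 31.62
eef_pos: [0.4504, -0.309, 0.2573]
ee_rot: [3.14, -0.003, -2.043]
force: [-13.0, 10.1, 13.9]
opening: 0.0111
grasp_force: 25.4
```

Emit:
drive_tool --targets "0 0 0 0 -0.07 -0.05 0; 0 0 0 0 -0.07 -0.05 0; 0 0 0 0 -0.08 -0.05 0; 0 0 0 0 -0.07 -0.04 0; 0 0 0 0 -0.08 -0.04 0; 0 0 0 0 -0.08 -0.04 0; 0 0 0 0 -0.09 -0.03 0; 0 0 0 0 -0.08 -0.03 0"

```text
time: 32.62
eef_pos: [0.519, -0.344, 0.2962]
ee_rot: [-3.138, -0.003, -2.043]
force: [-1.3, -0.5, 3.2]
opening: 0.0109
grasp_force: 25.2
```

```bash
python3 - <<'E'
from bench import env
import cv2
print(env.state()["force"],env.state()["eef_pos"])
a=env.get_image("scene")["color"][60:260,80:300]
cv2.imwrite("pics/t5.png",cv2.resize(a,(660,600),interpolation=2))
E
```

```text
[-1.34206167 -0.5458886   3.20837619] [ 0.51904855 -0.3440453   0.29623559]
```

View pics/t5.png

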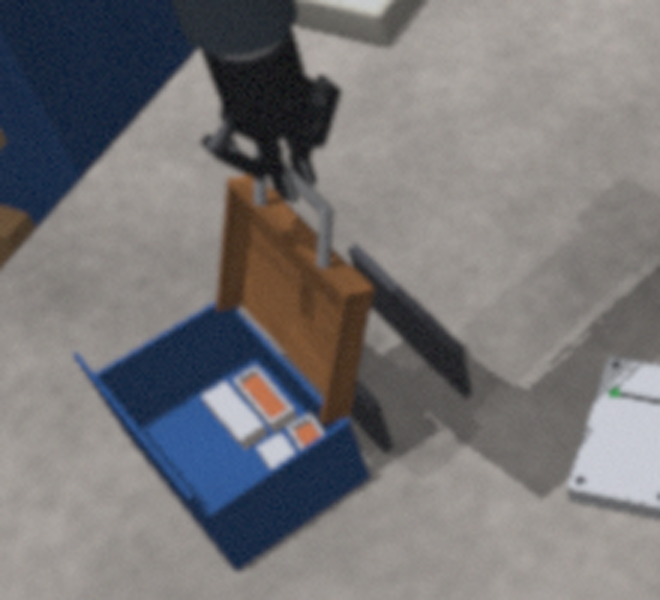

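The tray is raised and empty. All four boats lie in the bin, around (230,410), (262,395), (275,450) and (308,432). I lower the tray again.

Emit:
drive_tool --targets "0 0 0 0 0.08 0.03 0; 0 0 0 0 0.09 0.03 0; 0 0 0 0 0.08 0.03 0; 0 0 0 0 0.08 0.04 0; 0 0 0 0 0.08 0.04 0; 0 0 0 0 0.07 0.05 0; 0 0 0 0 0.08 0.05 0; 0 0 0 0 0.07 0.05 0"

```text
time: 33.67
eef_pos: [0.4516, -0.3094, 0.2566]
ee_rot: [-3.138, -0.003, -2.043]
force: [-1.4, -0.6, -0.2]
opening: 0.0109
grasp_force: 25.2
```

Emit:
drive_tool --targets "0 0 0 0 0.07 0.06 0; 0 0 0 0 0.08 0.06 0; 0 0 0 0 0.06 0.06 0; 0 0 0 0 0.06 0.07 0; 0 0 0 0 0.06 0.07 0; 0 0 0 0 0.05 0.07 0; 0 0 0 0 0.05 0.07 0; 0 0 0 0 0.05 0.08 0"

```text
time: 34.67
eef_pos: [0.4008, -0.2833, 0.1906]
ee_rot: [-3.138, -0.002, -2.043]
force: [5.9, -7.1, -6.1]
opening: 0.0109
grasp_force: 24.3
```

Emit:
drive_tool --targets "0 0 0 0 0.04 0.08 0; 0 0 0 0 0.04 0.08 0; 0 0 0 0 0.03 0.08 0; 0 0 0 0 0.03 0.08 0; 0 0 0 0 0.02 0.08 0; 0 0 0 0 0.01 0.08 0; 0 0 0 0 0.02 0.08 0"

```text
time: 35.55
eef_pos: [0.3796, -0.2725, 0.1232]
ee_rot: [-3.14, -0.002, -2.043]
force: [2.9, -4.0, -2.3]
opening: 0.011
grasp_force: 24.4
```

Emit:
drive_tool --targets "0 0 0 0 0.01 0.06 0; 0 0 0 0 0 0.05 0; 0 0 0 0 0 0.02 0; 0 0 0 0 0 0 0"

```text
time: 36.05
eef_pos: [0.3786, -0.2727, 0.1133]
ee_rot: [-3.137, -0.004, -2.041]
force: [-11.6, 8.2, 39.0]
opening: 0.0108
grasp_force: 29.8
```

Emit:
drive_tool --targets "0 0 0 0 0 0 45; 0 0 0 0 0 0 45; 0 0 0 0 0 0 45; 0 0 0 0 0 -0.15 45; 0 0 0 0 0 -0.3 45; 0 0 0 0 0 -0.3 45; 0 0 0 0 0 -0.3 45"

```text
time: 36.92
eef_pos: [0.3778, -0.2712, 0.2343]
ee_rot: [3.14, -0.002, -2.043]
force: [1.2, 0.4, -0.2]
opening: 0.0453
grasp_force: 0.0
```

```bash
python3 - <<'E'
from plan import plan
plan([(.30,-.05,.25,-2.043,60,6),(.38,.20,.25,-1.865,60,7)])
E
```

```text
at [ 0.3778 -0.2712  0.2343] [ 3.140e+00 -2.000e-03 -2.043e+00] t 36.92
0 0 0 -0.22 0.24 -0.02 60; 0 0 0 -0.23 0.23 -0.02 60; 0.01 -0.01 0 -0.22 0.24 -0.03 60; 0 0 0 -0.23 0.23 -0.02 60; 0 0 0 -0.22 0.24 -0.02 60; 0 0 0 -0.23 0.24 -0.02 60; 0 0 -0.17 -0.31 0.05 0 60; 0 0 -0.17 -0.31 0.04 0 60
0 0 -0.17 -0.31 0.04 0 60; 0 0 -0.17 -0.31 0.02 0 60; 0 0 -0.17 -0.31 0.02 0 60; 0 0 -0.17 -0.31 0.01 0 60; 0 0 -0.17 -0.31 0.01 0 60
end [0.3794 0.1998 0.2498] [ 3.141 -0.    -1.865]
```

Emit:
drive_tool --targets "0 0 0 -0.22 0.24 -0.02 60; 0 0 0 -0.23 0.23 -0.02 60; 0 0 0 -0.22 0.24 -0.03 60; 0 0 0 -0.23 0.23 -0.02 60; 0 0 0 -0.22 0.24 -0.02 60; 0 0 0 -0.23 0.24 -0.02 60; 0 0 -0.17 -0.31 0.05 0 60; 0 0 -0.17 -0.31 0.04 0 60"

```text
time: 37.92
eef_pos: [0.3232, 0.0231, 0.2488]
ee_rot: [3.141, -0.002, -1.991]
force: [1.0, -0.0, -0.7]
opening: 0.0602
grasp_force: 0.0
```

```bash
python3 - <<'E'
from h import *
from bench import env
d=env.get_image("top");s=env.get_image("scene")
cv2.imwrite("pics/t6.png",cv2.hconcat([cv2.resize(d["color"][110:320,330:530],(380,400)),cv2.resize(s["color"][110:250,100:300],(400,400),interpolation=2)]))
for d in(d,s):
    W=world(d);z=W[...,2];hsv=cv2.cvtColor(d["color"],cv2.COLOR_BGR2HSV);H,S,V=[hsv[...,i].astype(int) for i in range(3)]
    m=(H<18)&(S>100)&(V>90)&(z>.08)&(z<.14)&(W[...,1]<-.15)&(W[...,0]>.3)
    for b in blobs(m,300): print(rect(W[b]),np.percentile(z[b],[5,50,95]))
    org=(H<18)&(S>100)&(V>90)
    for b in blobs(org&(z>.099)&(z<.109)&(W[...,1]>.1)&(W[...,1]<.45)&(W[...,0]>.3)&(W[...,0]<.5),40): print("probe",rect(W[b]))
E
```

```text
(array([ 502.5, -341.1]), array([213.6, 166.2]), np.float64(1.095)) [0.10100225 0.10428833 0.13191729]
probe (array([423.2, 320.3]), array([139.7,  23.6]), np.float64(1.278))
(array([ 503.8, -334.8]), array([210.2, 159.7]), np.float64(1.104)) [0.10175695 0.10492117 0.13217034]
probe (array([424.9, 321.9]), array([138.5,  25.9]), np.float64(1.287))
```

View pics/t6.png

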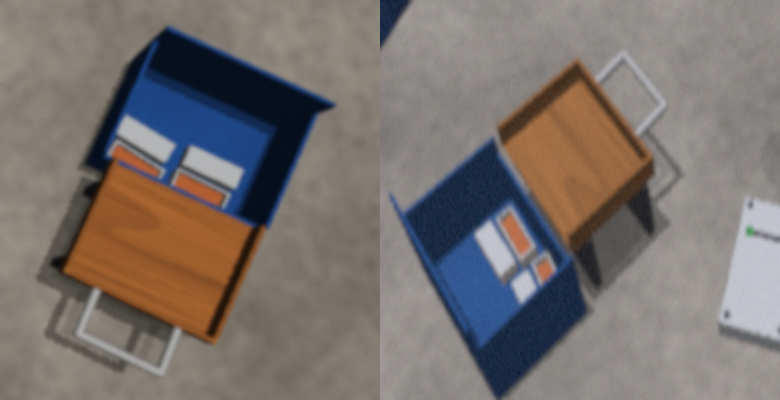

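Four boats lie in the bin (left panel around (145,140), (135,163), (212,165) and (200,190)), and the tray is flat and empty. Next the probe.

```bash
python3 - <<'E'
from plan import plan
plan([(.424,.3208,.18,-1.863,50,9),(.424,.3208,.12,-1.863,50,4),(.424,.3208,.12,-1.863,50,3)])
E
```

```text
at [0.3238 0.0241 0.2483] [ 3.140e+00 -3.000e-03 -1.988e+00] t 38.02
0 0 -0.09 -0.29 0.03 0.06 50; 0 0 -0.1 -0.29 0.02 0.07 50; 0 -0.01 -0.09 -0.29 0.02 0.06 50; 0.01 0 -0.09 -0.29 0.01 0.06 50; 0 0 -0.09 -0.29 0.01 0.06 50; 0 0 -0.1 -0.29 0.01 0.07 50; 0 0 -0.09 -0.29 0 0.06 50; 0 0 -0.09 -0.29 0 0.06 50
0 -0.01 -0.1 -0.29 -0.01 0.07 50; 0 0 0 0 0 0.12 50; 0 0 0 0 0 0.13 50; 0 0 0 0 0 0.12 50; 0 0 0 0 0 0.13 50; 0 0 0 0 0 0 50; 0 0 0 0 0 0 50; 0 0 0 0 0 0 50
end [0.4246 0.321  0.1194] [ 3.141  0.    -1.862]
```

Emit:
drive_tool --targets "0 0 -0.09 -0.29 0.03 0.06 50; 0 0 -0.1 -0.29 0.02 0.07 50; 0 0 -0.09 -0.29 0.02 0.06 50; 0 0 -0.09 -0.29 0.01 0.06 50; 0 0 -0.09 -0.29 0.01 0.06 50; 0 0 -0.1 -0.29 0.01 0.07 50; 0 0 -0.09 -0.29 0 0.06 50; 0 0 -0.09 -0.29 0 0.06 50" --squeeze 90

```text
time: 39.02
eef_pos: [0.414, 0.2859, 0.1876]
ee_rot: [3.14, -0.003, -1.881]
force: [-0.2, 0.1, -0.1]
opening: 0.0502
grasp_force: 0.0
```

Emit:
drive_tool --targets "0 0 -0.1 -0.29 -0.01 0.07 50; 0 0 0 0 0 0.12 50; 0 0 0 0 0 0.13 50; 0 0 0 0 0 0.12 50; 0 0 0 0 0 0.13 50; 0 0 0 0 0 0 50; 0 0 0 0 0 0 50; 0 0 0 0 0 0 50"

```text
time: 40.02
eef_pos: [0.4257, 0.3184, 0.1207]
ee_rot: [3.142, -0.001, -1.866]
force: [0.8, 0.8, 0.3]
opening: 0.0501
grasp_force: 0.0
```

```bash
python3 - <<'E'
from plan import plan
plan([(.424,.3208,.0745,-1.864,50,5)])
E
```

```text
at [0.4257 0.3184 0.1207] [ 3.142e+00 -1.000e-03 -1.866e+00] t 40.02
0 0 0 0 0 0.08 50; 0 0 -0.01 -0.01 0.01 0.07 50; 0 0 0 0 0 0.08 50; 0 0 0 0 0.01 0.08 50; 0 0 -0.01 -0.01 0 0.08 50
end [0.4241 0.3213 0.0739] [ 3.142e+00 -1.000e-03 -1.863e+00]
```

Emit:
drive_tool --targets "0 0 0 0 0 0.08 50; 0 0 0 -0.01 0.01 0.07 50; 0 0 0 0 0 0.08 50; 0 0 0 0 0.01 0.08 50; 0 0 0 -0.01 0 0.08 50; 0 0 0 0 0 0 50; 0 0 0 0 0 0 50"

```text
time: 40.9
eef_pos: [0.4239, 0.3213, 0.0734]
ee_rot: [3.141, -0.002, -1.866]
force: [0.9, -0.7, -0.6]
opening: 0.0498
grasp_force: 0.0
```

Emit:
drive_tool --targets "0 0 0 0 0 0 5; 0 0 0 0 0 0 5; 0 0 0 0 0 0 5; 0 0 0 0 0 0 5; 0 0 0 0 0 0 5"

```text
time: 41.52
eef_pos: [0.424, 0.3214, 0.0738]
ee_rot: [-3.142, -0.001, -1.866]
force: [-0.9, -0.4, 4.9]
opening: 0.0224
grasp_force: 88.6
```

```bash
python3 - <<'E'
from plan import plan
plan([(.424,.3214,.16,-1.866,5,7),(.4817,.0424,.15,-1.866,5,14),(.4817,.0424,.11,-1.866,5,4),(.4817,.0424,.095,-1.866,5,3)])
E
```

```text
at [0.424  0.3214 0.0738] [-3.142e+00 -1.000e-03 -1.866e+00] t 41.52
0 0 0 0 0 -0.1 5; 0 0 0 0 0 -0.11 5; 0 0 0 0 0 -0.1 5; 0 0 0 0 0 -0.1 5; 0 0 0 0 0 -0.1 5; 0 0 0 0 0 -0.11 5; 0 -0.01 0 0 0 -0.1 5; 0 0 0 0.15 -0.08 0.01 5
0 0 0 0.15 -0.08 0 5; 0 0 0 0.15 -0.08 0.01 5; 0 0 0 0.15 -0.08 0 5; 0 0 0 0.14 -0.09 0.01 5; 0 0 0 0.15 -0.08 0.01 5; 0 0 0 0.15 -0.08 0 5; 0 0 0 0.15 -0.08 0.01 5; 0 0 0 0.15 -0.08 0 5
0 0 0 0.15 -0.08 0.01 5; 0 0 0 0.15 -0.08 0.01 5; 0 0 0 0.15 -0.08 0 5; 0 0 0 0.15 -0.09 0.01 5; 0 0 0 0.14 -0.08 0 5; 0 0 0 0 0 0.08 5; 0 0 0 0 0 0.09 5; 0 0 0 0 0 0.08 5
0 0 0 0.01 0 0.09 5; 0 0 0 0 0 0.04 5; 0 0 0 0 0 0.04 5; 0 0 0 0 0 0.04 5
end [0.482  0.0417 0.0953] [-3.142e+00  1.000e-03 -1.866e+00]
```

Emit:
drive_tool --targets "0 0 0 0 0 -0.1 5; 0 0 0 0 0 -0.11 5; 0 0 0 0 0 -0.1 5; 0 0 0 0 0 -0.1 5; 0 0 0 0 0 -0.1 5; 0 0 0 0 0 -0.11 5; 0 0 0 0 0 -0.1 5; 0 0 0 0.15 -0.08 0.01 5"

```text
time: 42.52
eef_pos: [0.4283, 0.302, 0.1596]
ee_rot: [-3.141, 0.0, -1.865]
force: [0.4, 0.3, -2.4]
opening: 0.0225
grasp_force: 88.2
```

Emit:
drive_tool --targets "0 0 0 0.15 -0.08 0 5; 0 0 0 0.15 -0.08 0.01 5; 0 0 0 0.15 -0.08 0 5; 0 0 0 0.14 -0.09 0.01 5; 0 0 0 0.15 -0.08 0.01 5; 0 0 0 0.15 -0.08 0 5; 0 0 0 0.15 -0.08 0.01 5; 0 0 0 0.15 -0.08 0 5"

```text
time: 43.52
eef_pos: [0.4609, 0.1405, 0.1536]
ee_rot: [3.141, -0.002, -1.866]
force: [-0.8, -0.5, -1.9]
opening: 0.0229
grasp_force: 88.2
```

Emit:
drive_tool --targets "0 0 0 0.15 -0.08 0.01 5; 0 0 0 0.15 -0.08 0.01 5; 0 0 0 0.15 -0.08 0 5; 0 0 0 0.15 -0.09 0.01 5; 0 0 0 0.14 -0.08 0 5; 0 0 0 0 0 0.08 5; 0 0 0 0 0 0.09 5; 0 0 0 0 0 0.08 5"

```text
time: 44.52
eef_pos: [0.4815, 0.0428, 0.1192]
ee_rot: [3.14, -0.002, -1.866]
force: [-0.4, 0.7, -0.8]
opening: 0.0229
grasp_force: 88.2
```

Emit:
drive_tool --targets "0 0 0 0.01 0 0.09 5; 0 0 0 0 0 0.04 5; 0 0 0 0 0 0.04 5; 0 0 0 0 0 0.04 5; 0 0 0 0 0 0 5; 0 0 0 0 0 0 5"

```text
time: 45.28
eef_pos: [0.4818, 0.0414, 0.0953]
ee_rot: [3.141, -0.002, -1.866]
force: [-0.1, 0.1, -1.1]
opening: 0.0229
grasp_force: 88.2
```

```bash
python3 - <<'E'
from h import *
from bench import env
print(env.state()["eef_pos"],env.state()["ee_rot"])
out=[]
for n,(r0,r1,c0,c1) in(("top",(200,310,200,340)),("scene",(150,260,250,390))):
    d=env.get_image(n);np.savez(n+"7.npz",**d); out.append(cv2.resize(d["color"][r0:r1,c0:c1],(399,399*110//140),interpolation=2))
cv2.imwrite("pics/t7.png",cv2.hconcat(out))
E
```

```text
[0.48175681 0.04139123 0.09534308] [ 3.14133430e+00 -1.62874602e-03 -1.86627545e+00]
```

View pics/t7.png

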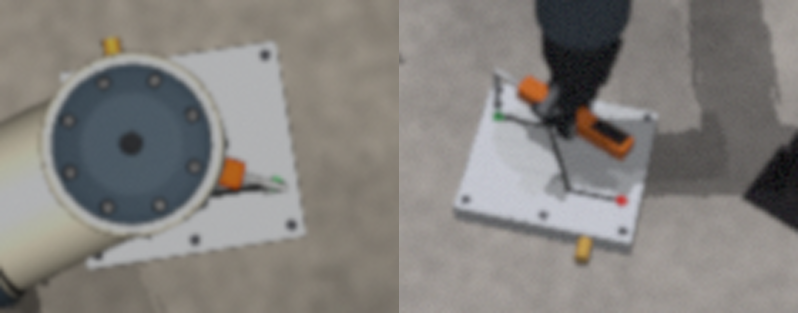

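The left view shows the neck ending near (286,187), beside the green dot at (277,181). The right view shows the ball just above the green dot at (498,105). I check both against the expected tip.

```bash
python3 - <<'E'
from h import *
np.set_printoptions(suppress=True,precision=4)
for n,(r0,r1,c0,c1) in(("top",(255,275,285,310)),("scene",(172,198,275,295))):
    d=dict(np.load(n+"7.npz"));K=d["camera_matrix"];E=d["extrinsics"]
    for P in([.4513,-.0591,.0465],[.4513,-.0591,.1085],[.4512,-.0581,.03]):
        c=E[:3,:3].T@(np.array(P)-E[:3,3]);print(n,P,(K[0,0]*c[0]/-c[2]+K[0,2]).round(1),(-K[1,1]*c[1]/-c[2]+K[1,2]).round(1))
    g=cv2.cvtColor(d["color"],cv2.COLOR_BGR2GRAY)[r0:r1,c0:c1]
    W=world(d)[r0:r1,c0:c1,2]; print(c0,r0);print((W*1000).astype(int) if n=="top" else "")
    for row,line in enumerate(g): print(r0+row,*["%3d"%v for v in line])
E
```

```text
top [0.4513, -0.0591, 0.0465] 297.2 264.9
top [0.4513, -0.0591, 0.1085] 298.7 265.3
top [0.4512, -0.0581, 0.03] 296.4 264.9
285 255
[[  26   32   34   29   28   26   30   30   33   30   26   26   27   30
    27   27   31   30   -1    0    0    0   -2    2   -3]
 [  28   28   30   29   29   32   30   26   28   32   32   31   28   35
    26   29   33   34    0    0   -2   -3   -1    0    1]
 [  30 1133   30   30   28   33   27   26   28   30   31   31   32   30
    30   28   27   30    1    0   -2   -1    0   -1    0]
 [ 127   30   31   31   30   28   30   32   28   29   34   33   28   32
    31   30   30   30   -5    1    0    0   -1   -2    1]
 [ 123   27   30   29   28   33   28   31   27   29   31   29   28   32
    30   28   29   28   28    2   -1    0   -1    3   -4]
 [ 126   32   32   28   28   32   28   27   33   30   27   32   30   33
    30   26   27   25   28   -1    0   -1    0    0    3]
 [ 115  120   32   26   28   32   29   30   30   29   30   27   30   28
    32   30   30   30   30   -2    0   -4    0    1    0]
 [ 112  114  115  115  115  114   29   26   28   32   32  
[... 5335 characters left out ...]
 170 172 179 181 181 183 181
190 142 143 142 150 167 191 193 174 138 103 104 119 125 125 133 149 160 173 178 180
191 140 142 144 154 179 195 194 177 140 114 107 109 101  94  99 110 126 145 154 160
192 140 145 144 164 188 197 197 184 164 149 143 141 134 132 127 118 105 103 107 118
193 142 146 154 173 192 199 198 194 189 181 176 175 173 175 169 161 142 122 106  98
194 142 149 157 181 194 197 197 197 192 189 184 184 183 183 184 178 174 163 143 121
195 145 151 165 188 196 199 198 197 192 186 187 186 185 185 185 183 181 179 167 145
196 150 154 168 190 197 197 195 195 190 187 185 187 185 186 187 184 184 184 180 163
197 150 160 180 193 198 198 198 195 189 185 185 186 188 186 186 185 186 186 183 167
```

The tip sits where expected: scene pixel (284,187.5), matching the prediction. I descend to about 3 mm above the plate and trace.

Emit:
drive_tool --targets "0 0 0 -0.002 0 0.019 5; 0 0 0 -0.002 0 0.019 5; 0 0 0 -0.002 0 0.019 5; 0 0 0 -0.002 0 0.019 5; 0 0 0 0 0 0.019 5; 0 0 0 0 0 0.019 5; 0 0 0 0 0 0 5; 0 0 0 0 0 0 5"

```text
time: 46.38
eef_pos: [0.4819, 0.0423, 0.0815]
ee_rot: [3.141, -0.002, -1.866]
force: [0.4, 0.0, -1.5]
opening: 0.0226
grasp_force: 88.2
```

Emit:
drive_tool --targets "0 0 0 0 0 0 5; 0 0 0 0 0 0 5; 0 0 0 0 0 0 5"

```text
time: 46.75
eef_pos: [0.4818, 0.0422, 0.0815]
ee_rot: [3.141, -0.002, -1.866]
force: [-0.4, -0.4, -1.2]
opening: 0.0222
grasp_force: 88.2
```

Emit:
drive_tool --targets "0 0 0 -0.019 0.0084 0 5; 0 0 0 -0.019 0.0084 0 5; 0 0 0 -0.019 0.0084 0 5; 0 0 0 -0.019 0.0084 0 5; 0 0 0 -0.019 0.0084 0 5; 0 0 0 -0.019 0.0084 0 5; 0 0 0 -0.019 0.0084 0 5; 0 0 0 -0.019 0.0084 0 5"

```text
time: 47.75
eef_pos: [0.4794, 0.0622, 0.0814]
ee_rot: [3.141, -0.002, -1.866]
force: [-0.3, 0.8, -1.7]
opening: 0.0226
grasp_force: 88.2
```

Emit:
drive_tool --targets "0 0 0 -0.019 0.0084 0 5; 0 0 0 -0.019 0.0084 0 5; 0 0 0 -0.019 0.0084 0 5; 0 0 0 -0.019 0.0084 0 5; 0 0 0 -0.019 0.0084 0 5; 0 0 0 -0.019 0.0084 0 5; 0 0 0 -0.019 0.0084 0 5; 0 0 0 -0.019 0.0084 0 5"

```text
time: 48.75
eef_pos: [0.477, 0.082, 0.0814]
ee_rot: [3.141, -0.002, -1.866]
force: [0.4, -0.7, -0.8]
opening: 0.0225
grasp_force: 88.2
```

Emit:
drive_tool --targets "0 0 0 -0.019 0.0084 0 5; 0 0 0 -0.019 0.0084 0 5; 0 0 0 -0.019 0.0084 0 5; 0 0 0 -0.019 0.0084 0 5; 0 0 0 -0.019 0.0084 0 5; 0 0 0 -0.019 0.0084 0 5; 0 0 0 -0.019 0.0084 0 5; 0 0 0 -0.02 0.0084 0 5"

```text
time: 49.75
eef_pos: [0.4746, 0.1019, 0.0814]
ee_rot: [3.141, -0.002, -1.866]
force: [0.5, -0.1, -1.7]
opening: 0.0228
grasp_force: 88.2
```

Emit:
drive_tool --targets "0 0 0 -0.016 -0.0132 0 5; 0 0 0 -0.016 -0.0132 0 5; 0 0 0 -0.016 -0.0132 0 5; 0 0 0 -0.016 -0.0132 0 5; 0 0 0 -0.016 -0.0132 0 5; 0 0 0 -0.016 -0.0132 0 5; 0 0 0 -0.016 -0.0132 0 5; 0 0 0 -0.016 -0.0132 0 5"

```text
time: 50.75
eef_pos: [0.4914, 0.1128, 0.0813]
ee_rot: [3.141, -0.002, -1.866]
force: [-0.8, 0.6, -1.9]
opening: 0.0227
grasp_force: 88.2
```

Emit:
drive_tool --targets "0 0 0 -0.016 -0.0132 0 5; 0 0 0 -0.016 -0.0132 0 5; 0 0 0 -0.016 -0.0132 0 5; 0 0 0 -0.016 -0.0132 0 5; 0 0 0 -0.016 -0.0132 0 5; 0 0 0 -0.016 -0.0132 0 5; 0 0 0 -0.016 -0.0132 0 5; 0 0 0 -0.016 -0.0132 0 5"

```text
time: 51.75
eef_pos: [0.508, 0.1239, 0.0813]
ee_rot: [3.141, -0.002, -1.866]
force: [-0.5, -1.1, -1.5]
opening: 0.0228
grasp_force: 88.2
```

Emit:
drive_tool --targets "0 0 0 -0.016 -0.0132 0 5; 0 0 0 -0.016 -0.0132 0 5; 0 0 0 -0.016 -0.0132 0 5; 0 0 0 -0.016 -0.0132 0 5; 0 0 0 -0.016 -0.0132 0 5; 0 0 0 -0.016 -0.0132 0 5; 0 0 0 -0.016 -0.0132 0 5; 0 0 0 -0.016 -0.0132 0 5"

```text
time: 52.75
eef_pos: [0.5246, 0.1349, 0.0812]
ee_rot: [3.141, -0.002, -1.866]
force: [0.2, 0.5, -2.0]
opening: 0.0229
grasp_force: 88.2
```

Emit:
drive_tool --targets "0 0 0 -0.016 -0.0132 0 5; 0 0 0 -0.016 -0.0132 0 5; 0 0 0 -0.016 -0.0132 0 5; 0 0 0 -0.016 -0.0132 0 5; 0 0 0 -0.016 -0.0132 0 5; 0 0 0 -0.016 -0.0132 0 5; 0 0 0 -0.016 -0.0132 0 5; 0 0 0 -0.016 -0.0132 0 5"

```text
time: 53.75
eef_pos: [0.5412, 0.1458, 0.0812]
ee_rot: [3.141, -0.002, -1.866]
force: [-0.8, 0.1, -2.0]
opening: 0.0229
grasp_force: 88.2
```

Emit:
drive_tool --targets "0 0 0 -0.016 -0.0132 0 5; 0 0 0 -0.016 -0.0132 0 5; 0 0 0 -0.015 -0.0132 0 5; 0 0 0 -0.015 -0.0132 0 5"

```text
time: 54.25
eef_pos: [0.5494, 0.1511, 0.0812]
ee_rot: [3.141, -0.002, -1.866]
force: [-0.8, 0.5, -0.3]
opening: 0.0226
grasp_force: 88.2
```

Expected (0.5491, 0.1513); it matches. Last straight.

Emit:
drive_tool --targets "0 0 0 -0.019 0.0084 0 5; 0 0 0 -0.019 0.0084 0 5; 0 0 0 -0.019 0.0084 0 5; 0 0 0 -0.019 0.0084 0 5; 0 0 0 -0.019 0.0084 0 5; 0 0 0 -0.019 0.0084 0 5; 0 0 0 -0.019 0.0084 0 5; 0 0 0 -0.019 0.0084 0 5"

```text
time: 55.25
eef_pos: [0.5468, 0.171, 0.0812]
ee_rot: [3.141, -0.002, -1.866]
force: [-0.1, 0.3, -1.0]
opening: 0.0225
grasp_force: 88.2
```

Emit:
drive_tool --targets "0 0 0 -0.019 0.0084 0 5; 0 0 0 -0.019 0.0084 0 5; 0 0 0 -0.019 0.0084 0 5; 0 0 0 -0.019 0.0084 0 5; 0 0 0 -0.019 0.0084 0 5; 0 0 0 -0.019 0.0084 0 5; 0 0 0 -0.019 0.0084 0 5; 0 0 0 -0.019 0.0084 0 5"

```text
time: 56.25
eef_pos: [0.5444, 0.1908, 0.0811]
ee_rot: [3.141, -0.002, -1.866]
force: [0.7, -0.1, -2.0]
opening: 0.0224
grasp_force: 88.2
```

Emit:
drive_tool --targets "0 0 0 -0.019 0.0084 0 5; 0 0 0 -0.019 0.0084 0 5; 0 0 0 -0.019 0.0084 0 5; 0 0 0 -0.019 0.0084 0 5; 0 0 0 -0.019 0.0084 0 5; 0 0 0 -0.019 0.0084 0 5; 0 0 0 -0.019 0.0084 0 5; 0 0 0 -0.02 0.0084 0 5"

```text
time: 57.25
eef_pos: [0.5421, 0.2107, 0.0811]
ee_rot: [3.141, -0.002, -1.866]
force: [-0.6, 0.2, -1.7]
opening: 0.0229
grasp_force: 88.2
```

Emit:
drive_tool --targets "0 0 0 0 0 0 5; 0 0 0 0 0 0 5; 0 0 0 0 0 0 5; 0 0 0 0 0 0 5"

```text
time: 57.75
eef_pos: [0.5421, 0.2105, 0.0811]
ee_rot: [3.141, -0.002, -1.866]
force: [0.8, 0.2, -1.1]
opening: 0.0224
grasp_force: 88.2
```

```bash
python3 - <<'E'
from h import *
from bench import env
d=env.get_image("scene");cv2.imwrite("pics/t8.png",cv2.resize(d["color"][150:260,250:390],(560,440),interpolation=2))
from plan import plan
plan([(.542,.2108,.16,-1.866,5,7),(.424,.3214,.16,-1.866,5,9),(.424,.3214,.12,-1.866,5,4),(.424,.3214,.12,-1.866,5,3)])
E
```

```text
at [0.5421 0.2105 0.0811] [ 3.141e+00 -2.000e-03 -1.866e+00] t 57.8
0 0 0 0 0 -0.09 5; 0 0 0 0 0 -0.1 5; 0 -0.01 0 0 0 -0.09 5; 0 0 0 0 0 -0.1 5; 0 0 0 0 0 -0.09 5; 0 0 0 0 0 -0.09 5; 0 0 0 0 0 -0.1 5; 0 0 0 -0.07 0.13 0 5
0 0 0 -0.06 0.14 0 5; 0 0 0 -0.07 0.13 0 5; 0 0 0 -0.07 0.14 0 5; 0 0 0 -0.06 0.13 0 5; 0 0 0 -0.07 0.14 0 5; 0 0 0 -0.06 0.13 0 5; 0 0 0 -0.07 0.14 0 5; 0 0 0 -0.07 0.13 0 5
0 0 0 0 0 0.08 5; 0 0 0 0 0 0.09 5; 0 0 0 0 0 0.08 5; 0 0 0 0 0 0.09 5; 0 0 0 0 0 0 5; 0 0 0 0 0 0 5; 0 0 0 0 0 0 5
end [0.4242 0.3217 0.1196] [ 3.141 -0.    -1.866]
```

View pics/t8.png

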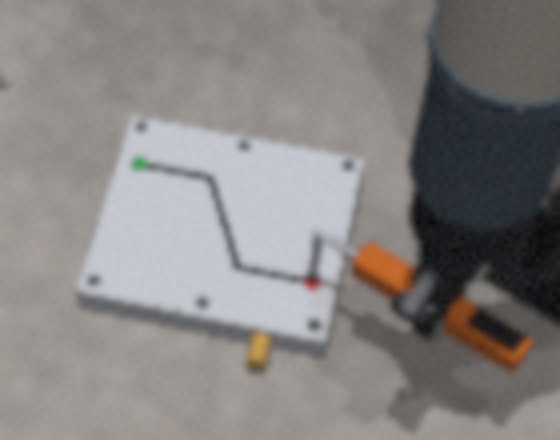

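The tip is at the red dot (313,283). I return the probe to its cradle.

Emit:
drive_tool --targets "0 0 0 0 0 -0.09 5; 0 0 0 0 0 -0.1 5; 0 -0.01 0 0 0 -0.09 5; 0 0 0 0 0 -0.1 5; 0 0 0 0 0 -0.09 5; 0 0 0 0 0 -0.09 5; 0 0 0 0 0 -0.1 5; 0 0 0 -0.07 0.13 0 5"

```text
time: 58.8
eef_pos: [0.5304, 0.2233, 0.1615]
ee_rot: [-3.141, 0.001, -1.868]
force: [-0.7, 0.2, -1.1]
opening: 0.023
grasp_force: 88.3
```

Emit:
drive_tool --targets "0 0 0 -0.06 0.14 0 5; 0 0 0 -0.07 0.13 0 5; 0 0 0 -0.07 0.14 0 5; 0 0 0 -0.06 0.13 0 5; 0 0 0 -0.07 0.14 0 5; 0 0 0 -0.06 0.13 0 5; 0 0 0 -0.07 0.14 0 5; 0 0 0 -0.07 0.13 0 5"

```text
time: 59.8
eef_pos: [0.4233, 0.3226, 0.1604]
ee_rot: [3.141, -0.0, -1.866]
force: [-1.4, -0.8, -1.5]
opening: 0.0229
grasp_force: 88.3
```

Emit:
drive_tool --targets "0 0 0 0 0 0.08 5; 0 0 0 0 0 0.09 5; 0 0 0 0 0 0.08 5; 0 0 0 0 0 0.09 5; 0 0 0 0 0 0 5; 0 0 0 0 0 0 5; 0 0 0 0 0 0 5"

```text
time: 60.68
eef_pos: [0.4245, 0.322, 0.1201]
ee_rot: [3.141, 0.001, -1.866]
force: [-0.6, 0.6, -1.0]
opening: 0.0227
grasp_force: 88.3
```

```bash
python3 - <<'E'
from plan import plan
plan([(.424,.3214,.076,-1.866,5,10)],dec=3)
E
```

```text
at [0.4245 0.322  0.1201] [ 3.141e+00  1.000e-03 -1.866e+00] t 60.67
0 0 0 0.001 0 0.037 5; 0 0.001 0 0 0 0.036 5; 0 0 -0.001 0.001 0.001 0.037 5; 0.001 0.001 0 0 0 0.037 5; 0 0 0 0.001 0 0.037 5; 0 0 0 0.001 0 0.036 5; 0 0.001 -0.001 0 0.001 0.037 5; 0 0 0 0.001 0 0.037 5
0 0 0 0 0 0.037 5; 0 0.001 0 0.001 0 0.036 5
end [0.424  0.3214 0.076 ] [ 3.142 -0.    -1.866]
```

Emit:
drive_tool --targets "0 0 0 0.001 0 0.037 5; 0 0 0 0.001 0 0.036 5; 0 0 0 0.001 0.001 0.037 5; 0 0 0 0.001 0 0.037 5; 0 0 0 0.001 0 0.037 5; 0 0 0 0.001 0.001 0.036 5; 0 0 0 0 0 0.037 5; 0 0 0 0 0 0.037 5"

```text
time: 61.68
eef_pos: [0.4237, 0.3212, 0.084]
ee_rot: [3.141, -0.0, -1.866]
force: [0.5, -0.2, -1.5]
opening: 0.0228
grasp_force: 88.3
```

Emit:
drive_tool --targets "0 0 0 0 0 0.037 5; 0 0 0 0 0 0.036 5; 0 0 0 0 0 0 5; 0 0 0 0 0 0 5"

```text
time: 62.18
eef_pos: [0.4238, 0.3212, 0.0757]
ee_rot: [3.141, -0.0, -1.866]
force: [-0.3, -0.3, -0.8]
opening: 0.0226
grasp_force: 88.3
```

Lower the last 1.5 mm, release and retreat.

Emit:
drive_tool --targets "0 0 0 0 0 0.007 5; 0 0 0 0 0 0.006 5; 0 0 0 0 0 0 5; 0 0 0 0 0 0 45; 0 0 0 0 0 0 45; 0 0 0 0 0 0 45; 0 0 0 0 0 0 45"

```text
time: 63.05
eef_pos: [0.4238, 0.3212, 0.0741]
ee_rot: [3.141, -0.0, -1.866]
force: [-0.6, -0.2, 0.3]
opening: 0.0456
grasp_force: 0.0
```

Emit:
drive_tool --targets "0 0 0 0 0 -0.08 45; 0 0 0 0 0 -0.15 45; 0 0 0 0 0 -0.3 45; 0 0 0 0 0 -0.4 45; 0 0 0 0 0 -0.4 45; 0 0 0 0.3 0 0 45; 0 0 0 0.3 0 0 45; 0 0 0 0.3 0 0 45"

```text
time: 64.05
eef_pos: [0.3921, 0.2168, 0.2344]
ee_rot: [-3.142, 0.001, -1.866]
force: [0.1, -0.4, 0.2]
opening: 0.0451
grasp_force: 0.0
```

Emit:
drive_tool --targets "0 0 0 0.3 0.1 0 45; 0 0 0 0.3 0.1 0 45; 0 0 0 0.3 0.1 0 45; 0 0 0 0.3 0.1 0 45; 0 0 0 0 0 0 45; 0 0 0 0 0 0 45"

```text
time: 64.8
eef_pos: [0.3048, 0.0943, 0.2343]
ee_rot: [-3.141, 0.001, -1.866]
force: [0.5, 0.4, 0.0]
opening: 0.0449
grasp_force: 0.0
```

```bash
python3 - <<'E'
from h import *
from bench import env
for n in("top","scene"):
    d=env.get_image(n);cv2.imwrite(f"pics/e_{n}.png",d["color"])
    W=world(d);z=W[...,2];hsv=cv2.cvtColor(d["color"],cv2.COLOR_BGR2HSV);H,S,V=[hsv[...,i].astype(int) for i in range(3)]
    for b in blobs((H<18)&(S>100)&(V>90)&(z>.09)&(z<.115)&(W[...,1]>.1)&(W[...,1]<.45)&(W[...,0]>.3)&(W[...,0]<.5),40): print("probe",rect(W[b]),np.percentile(z[b],[5,50,95]))
E
```

```text
probe (array([422.7, 320.3]), array([138.3,  24. ]), np.float64(1.278)) [0.09772935 0.10372854 0.10695737]
probe (array([426.1, 320.6]), array([138.7,  35. ]), np.float64(1.175)) [0.09233318 0.10316388 0.10682872]
```

View pics/e_scene.png

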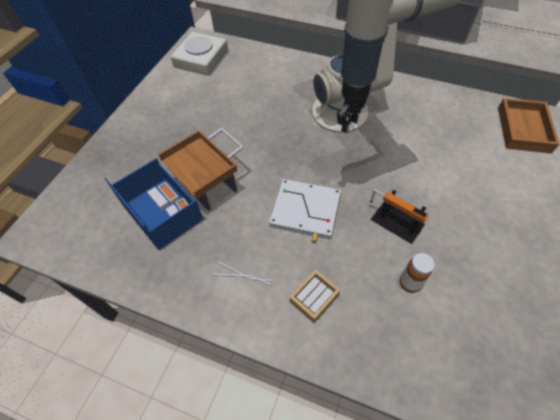

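The probe is back in its cradle at (405,207), the boats are in the bin at (168,198), the tray is flat, and the bystanders have not moved. I hand the job in.

```bash
python3 -c "
from bench import env
print(env.finish_job())"
```

```text
the job is handed in; nothing more can be done
None
```

I handed the job in at about 65 s with every step done; no verdict came back. All four boats are in the scrap bin, the tray is flat, the seam was traced from green to red, the probe is back in its cradle, and the box, jar and tongs have not moved. One close call: the wrist force read 39 N on the handle while I lowered the tray, just under the 40 N limit for the arm and gripper body.

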